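# Hang an instrument case's lift-off door on its two hinge pins and swing it shut

## Task

Take the white door with the two steel hinge knuckles out of the black rack and, with the door standing open, lower it gently onto the two upright hinge pins of the white case until both knuckles sit fully down; the hinge bracket is screwed on through slots, so feel for where the pins really are and never force the door. Then swing it shut flush against the case and let go. Leave the finned cover in its rack slot, and the screwdriver and the dark connector caps where they lie.

Things in the scene. Friction and masses are not known exactly. Their poses are not given: they have to be found in the camera images.
- case: White case (164 x 152 mm, 166 high plus 8 mm fins), fixed, one upright side open. Origin on the bench under the nominal hinge axis, z up. The case fills x -178 to -14, y -165 to -13 mm; the doorway faces +y. A shut door runs from the hinge along -x, middle plane at y = 0, inner face against a rubber rim at y = -6 mm. A flange for the hinge bracket reaches to x = +34, y = -17 mm.
- hinge_nominal (a point): Nominal foot of the lower hinge pin, 45 mm above the bench; axes as the case. Two round pins point up, one above the other on one axis. The bracket's slots let this axis stand anywhere from -11 to +11 mm from here along x (unmeasured, y true; it stays put). Pins 8 mm thick, flat-ended, 0.4 mm bevel: the lower 0 to 17 mm, the upper 70 to 84 mm above here, each on a lug 18 mm wide in x, 22 in y.
- rain_lip (a point): Middle of the lower front edge of the rain lip, a 6 mm thick strip on the roof (160 to 166 mm above the bench), 112 mm long in the case's x, ending 66 mm short of the nominal hinge axis and 1 mm beyond the shut door's middle plane. It overhangs a shut door's top (155 mm) so the door can be lowered only while open, well clear at 90 degrees.
- door_center (a point): Centre of the door, half-way up. White panel 140 long (x), 10 thick (y), 130 mm high, 0.25 to 0.5 kg; hinge axis at x = +82 mm, y = 0; outer face +y, with dark slots and a 3 mm latch disc. Axes equal the case's when shut; open 90 degrees = turned 90 degrees clockwise seen from above, running along the case's +y. Stands in a rack slot; grip firmly across the top edge from above.
- door_knuckle (a point): On the door's hinge axis, at the lower end of the lower knuckle, 20 mm above the door's lower edge; axes as the door. Two steel tubes, 19 mm outside, 9.5 mm bore, 20 mm long, open at both ends: 0 to 20 and 70 to 90 mm above here. Hung, they rest on the lugs with this point 45 mm above the bench; bring them in from the side, 18 to 38 mm above that.
- cover_center (a point): Centre of the finned cover in the other rack slot: white panel of the door's size, without knuckles, six thin upright fins on one face. To be left alone.
- rack: Black rack, fixed, 125 x 110 mm, origin on the bench under its centre. Two slots along its y, at x = -42 and +42 mm: floor 10 mm up, walls 13 mm apart and 35 mm high above the floor. Door and cover stand upright in them, each in either slot, 85 mm clear above the walls; they lift straight out.
- screwdriver: Screwdriver with a green handle, 190 mm long, lying on the bench, up to 26 mm high. To be left alone.
- cap_a: Dark round connector cap, 38 mm wide, 22 mm high, on the bench. To be left alone.
- cap_b: A second such cap, on the bench. To be left alone.
Mind the look-alikes: they are no part of the job. Leave any purple look-alike of the part that bears door_center alone.

How it is judged:
By the outcome, as a careful person would: the job done as asked, in the order asked, and still so for the second after the job is handed in, with the robot touching nothing.
It also fails if it takes over 72 s, if anything falls off the work surface, if the arm or the gripper's body presses on something with over 40 N, if the wrist force passes 120 N, or if a joint passes its speed limit or range.

## Robot

A 7-joint arm with a two-finger parallel gripper is mounted at the origin on the work surface. World frame = base frame: x ahead of the robot, y to its left, z up, the work surface at z = 0. Lengths are in m, angles in rad, forces in N, time in s.
With the tool pointing down it reaches from about 0.35 to 0.9 m from the base axis. Payload 7.2 kg.
Tool frame: the origin (TCP) lies on the mounting face of the last link; the fingertips stand 173 mm ahead of it and the grasp point (between the pads) lies 155 mm ahead of it; x points along the fingers, z is the direction in which the jaws open and shut, and the axes are right-handed (so a half turn about x gives the same grasp; the last joint's range is limited). The gripper opens to 85 mm and grips with 20 to 120 N. Pads are 22 mm wide; open, the fingers measure 114 mm over their backs; the gripper's body (76 mm by 85 mm) begins 54 mm behind the grasp point. The pads swing forward as they close: fully open they stand 13 mm farther back than shut.
Start: joints at [1.217, 0.411, -0.013, 1.596, 0.006, 1.134, -0.082], TCP at [0.176, -0.6, 0.405] pointing down, gripper open.
Joint ranges: [-2.95, 2.95], [-0.29, 1.99], [-1.47, 1.44], [0.14, 2.54], [-1.03, 4.17], [0.13, 1.85], [-2.86, 2.86]. Speed limits (rad/s): [2.39, 2.39, 3.01, 3.01, 3.14, 3.14, 3.14].

## Interface

Orientations are given as [roll, pitch, yaw] about the fixed x, y, z axes, in that order (R = Rz(yaw) Ry(pitch) Rx(roll)).
In Python, from cell import get_state, eyes, job gives the robot as it stands.
- The arm moves only by the tool jog_arm, never from a script. Its argument "deltas" is text: rows parted by semicolons, each of 5 numbers parted by spaces: the opening, from -1 (shut) to 1 (fully open), then the shift along the world's x, y, z in units of 60 mm (1.0 is 60 mm), then the turn about the world's z in units of 6 degrees (1.0 is 6 degrees). In form: gripper tx ty tz roll; .... A call has 1 to 20 rows; each row is the pose to reach, as a shift and turn from the pose commanded when the call began; what a row does not reach only later rows make up. A row lasts 1/8 s, in which the tool goes at most 62.5 mm and 10.7 degrees, less where a joint would pass 70% of its speed; a pose out of reach is approached as far as the arm can. A call with a gripper value outside its range is refused whole. The fingers move at their own pace and stop on an object; the grip force is fixed at half the most. Time passes only in rows, so rows that repeat a pose let the fingers close. It gives the time, the measured TCP pose, the force and the opening at its end, in the units of the state.
- get_state(): the state, without advancing time (a new reading comes with each control period).
- eyes.snapshot(name): name is "side" or "top"; returns a dict with "frame" (400x640x3 uint8, blue, green, red), "intrinsics" (3x3 intrinsics, pixels), "dist" ([k1, k2, p1, p2, k3] as OpenCV has them; the pictures are not rectified), "R" (3x3) and "t" (3): a world point X has camera coordinates R X + t. Camera axes: x right, y down, z forward; pixel columns grow to the right and rows downward; lengths in m; the calibration is good to about 2 mm. A picture is of the moment at which its call begins. There is no depth.
- job.finish_job(): hands the job in, once; it reports no verdict.
The state is a dict: "t": time; "q": joint angles; "qvel": joint speeds; "tau": joint torques, N m; "tool_pos": TCP position; "eef_rot": TCP orientation; "force": force on the tool from outside, world axes, zero at the start; "torque": the same for the moment, N m; "finger_gap": finger opening in m.
Only numpy, scipy, OpenCV 4.12 (cv2) and the standard library are available. Lean on these libraries where they do the work, as an engineer would, in place of code of your own. Each camera call takes 0.05 s, during which the arm holds its last target.

## Working session

There is one attempt and no reset: what is moved stays moved. The work goes in short steps, Python scripts to look and compute and a tool call to move; the robot and the scene stay as the last step left them, time stands still between calls to the robot, and variables do not carry over. Pictures are saved under pics/ and viewed, and the job is handed in when it is done.

Besides the shell and the picture viewer there is one more tool, called after "Request:" as name(argument=value, ...) on one line, values as JSON. jog_arm: Moves the arm, as the interface text tells. Its arguments: {"type":"object","properties":{"deltas":{"type":"string"}},"required":["deltas"]}

```bash
ls; mkdir -p pics; cat > h.py <<'E'
import numpy as np, cv2, pickle
from cell import get_state, eyes, job
def snap(n, out):
    s=eyes.snapshot(n); cv2.imwrite('pics/'+out+'.png', s['frame']); pickle.dump(s,open('pics/'+out+'.pkl','wb')); return s
def ld(o): return pickle.load(open('pics/'+o+'.pkl','rb'))
def ray(s,uv):
    K=np.array(s['intrinsics']);d=np.array(s['dist']);R=np.array(s['R']);t=np.array(s['t'])
    p=cv2.undistortPoints(np.array([[uv]],float),K,d)[0,0]
    c=-R.T@t; v=R.T@np.array([p[0],p[1],1]); return c,v/np.linalg.norm(v)
def onz(s,uv,z):
    c,v=ray(s,uv); return c+v*(z-c[2])/v[2]
def tri(s1,u1,s2,u2):
    a,v=ray(s1,u1);b,w=ray(s2,u2)
    A=np.stack([v,-w],1); k=np.linalg.lstsq(A,b-a,rcond=None)[0]
    p=a+v*k[0];q=b+w*k[1]; return (p+q)/2,np.linalg.norm(p-q)
def proj(s,X):
    R=np.array(s['R']);t=np.array(s['t'])
    return cv2.projectPoints(np.atleast_2d(np.array(X,float)),cv2.Rodrigues(R)[0],t,np.array(s['intrinsics']),np.array(s['dist']))[0][:,0]
E
python3 - <<'E'
from h import *
for n in('side','top'):
    s=snap(n,n+'0'); print(n,-s['R'].T@s['t'], s['R'][2])
print({k:np.round(v,4) for k,v in get_state().items()})
E
```

```text
pics
side [0.4887006  0.79197935 0.67322676] [ 0.0729471  -0.80215469 -0.59264371]
top [0.39512447 0.06100287 1.31930265] [ 0.14048151  0.01755409 -0.98992767]
{'t': np.float64(0.1), 'q': array([ 1.2168,  0.4118, -0.0127,  1.5969,  0.0056,  1.1343, -0.0822]), 'qvel': array([ 0.0012,  0.0003, -0.0001, -0.0022, -0.0018,  0.0002,  0.0008]), 'tau': array([ 2.80000e-03, -6.01827e+01,  6.84200e-01, -3.00087e+01,
        1.40000e-02,  6.40000e-03, -0.00000e+00]), 'tool_pos': array([ 0.1761, -0.5995,  0.404 ]), 'eef_rot': array([-3.0753,  1.5694,  1.9229]), 'force': array([ 0.6521, -0.4263,  0.7363]), 'torque': array([ 0.0024, -0.0252,  0.0095]), 'finger_gap': np.float64(0.0857)}
```

View pics/side0.png

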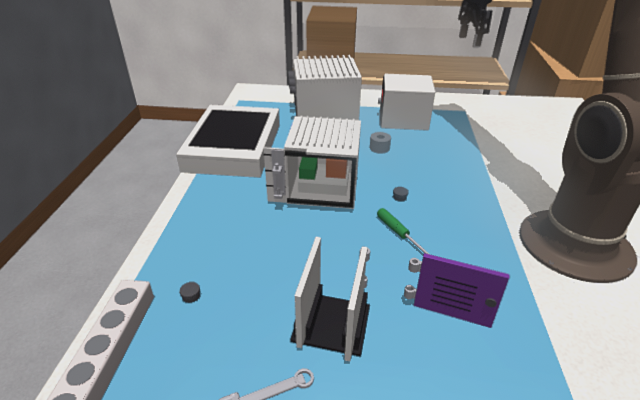

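View pics/top0.png

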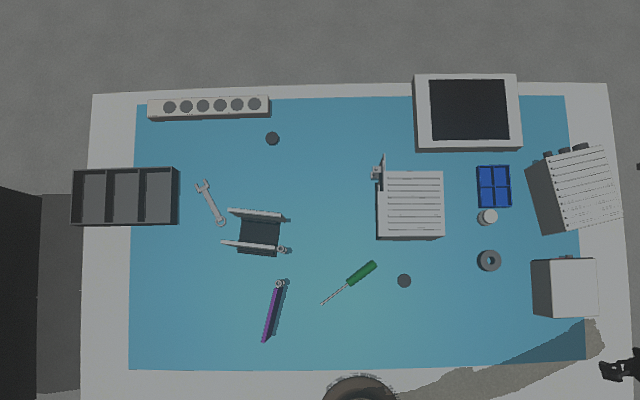

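```bash
python3 - <<'E'
from h import *
t=cv2.imread('pics/top0.png'); s=cv2.imread('pics/side0.png')
a=cv2.resize(t[145:255,365:455],None,fx=5.4,fy=5.4,interpolation=cv2.INTER_CUBIC); cv2.imwrite('pics/z1.png',a)
a=cv2.resize(t[195:265,210:300],None,fx=8,fy=8,interpolation=cv2.INTER_CUBIC); cv2.imwrite('pics/z2.png',a)
a=cv2.resize(s[110:215,255:370],None,fx=5.6,fy=5.6,interpolation=cv2.INTER_CUBIC); cv2.imwrite('pics/z3.png',a)
a=cv2.resize(s[230:365,280:390],None,fx=4.4,fy=4.4,interpolation=cv2.INTER_CUBIC); cv2.imwrite('pics/z4.png',a)
E
```

```text
(no output)
```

View pics/z1.png

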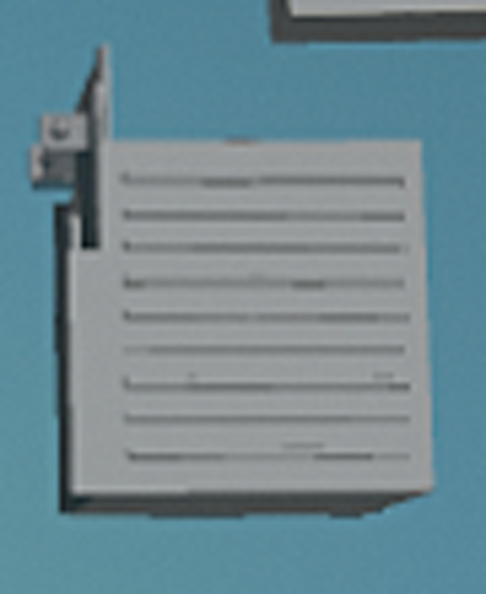

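View pics/z2.png

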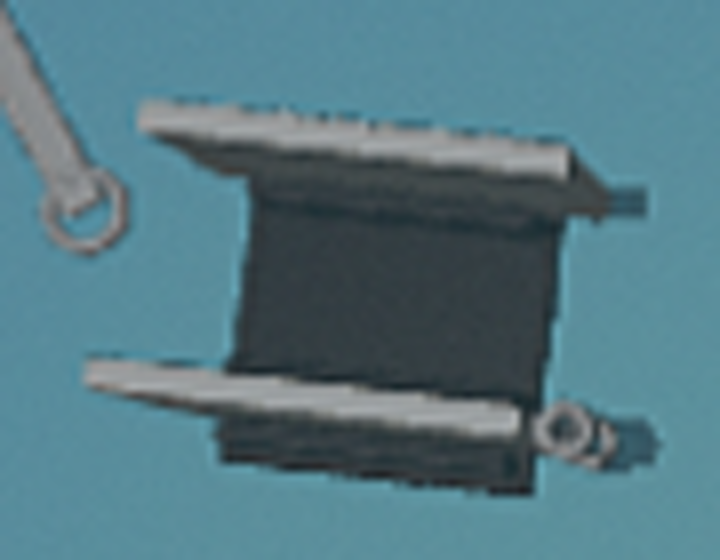

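View pics/z3.png

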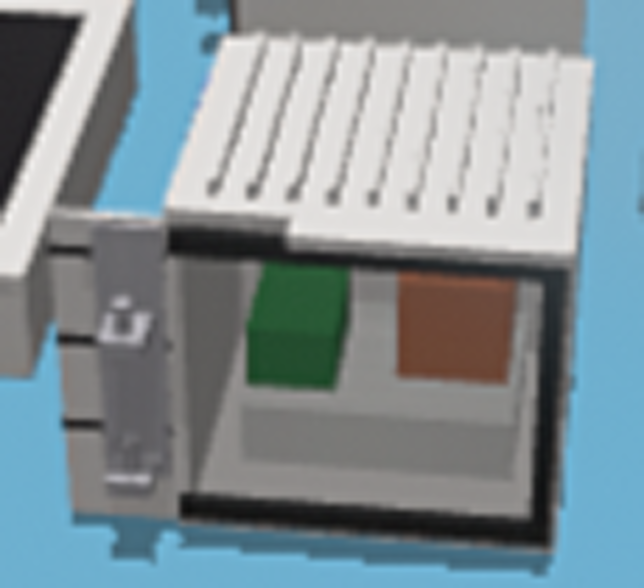

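View pics/z4.png

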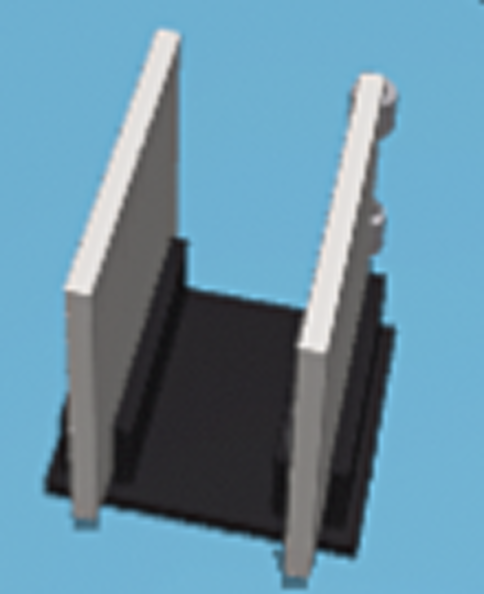

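```bash
python3 - <<'E'
from h import *
T=ld('top0');S=ld('side0')
tz=lambda x,y:(365+x/5.4-.4,145+y/5.4-.4)
sz=lambda x,y:(255+x/5.6-.4,110+y/5.6-.4)
p=lambda n,X:print(n,np.round(np.array(X)*1000,1))
p('roof -14,-165',onz(T,tz(420,140),.166))
p('roof -178,-165',onz(T,tz(433,487),.166))
p('lip -178,1',onz(T,tz(72,492),.166))
p('lip S -66,1',onz(S,sz(288,247),.160)); p('lip S -178,1',onz(S,sz(575,262),.160))
# pins: upper pin top z=.129
p('upper pin top T',onz(T,tz(60,130),.129)); p('lower pin? T',onz(T,tz(45,163),.062))
p('upper pin top S',onz(S,sz(122,302),.129)); p('upper lug edge L,R',onz(S,sz(101,338),.115));p('',onz(S,sz(140,340),.115))
p('lower lug edge L,R',onz(S,sz(106,480),.045));p('',onz(S,sz(152,482),.045))
p('T upper lug L top/bot',onz(T,tz(41,115),.115));p('',onz(T,tz(41,148),.115))
rz=lambda x,y:(210+x/8-.4,195+y/8-.4)
uz=lambda x,y:(280+x/4.4-.4,230+y/4.4-.4)
p('door top far',onz(T,rz(85,370),.140));p('door top knuckle end',onz(T,rz(518,418),.140));p('knuckle up',onz(T,rz(565,427),.120))
p('door top S near',onz(S,uz(311,350),.140));p('door top S far',onz(S,uz(370,76),.140))
p('cover T',onz(T,rz(140,115),.14));p('',onz(T,rz(570,160),.14))
p('cover S',onz(S,uz(78,288),.14));p('',onz(S,uz(168,32),.14))
for c in [(272,138),(404,281)]: p('capT',onz(T,c,.022))
for c in [(366,265),(322,304)]: p('driverT',onz(T,c,.02))
p('purple T',onz(T,(280,284),.13));p('',onz(T,(264,340),.13))
E
```

```text
roof -14,-165 [ 645.2 -218.   166. ]
roof -178,-165 [ 482.9 -215.2  166. ]
lip -178,1 [484.4 -49.4 166. ]
lip S -66,1 [597.4 -48.5 160. ]
lip S -178,1 [485.4 -49.9 160. ]
upper pin top T [661.5 -53.2 129. ]
lower pin? T [659.5 -51.4  62. ]
upper pin top S [664.8 -49.7 129. ]
upper lug edge L,R [673.  -43.9 115. ]
 [657.2 -44.2 115. ]
lower lug edge L,R [674.4 -42.3  45. ]
 [655.1 -43.   45. ]
T upper lug L top/bot [672.3 -45.5 115. ]
 [655.8 -44.9 115. ]
door top far [480.9 348.3 140. ]
door top knuckle end [463.4 209.8 140. ]
knuckle up [461.5 197.2 120. ]
door top S near [482.1 351.1 140. ]
door top S far [464.9 214.3 140. ]
cover T [562.4 331.3 140. ]
 [545.1 192.8 140. ]
cover S [563.8 332.7 140. ]
 [546.3 197.3 140. ]
capT [782.5 230.7  22. ]
capT [ 369.4 -130.9   22. ]
driverT [415.5 -27.9  20. ]
driverT [311.5  95.2  20. ]
purple T [370.1 197.4 130. ]
 [231.2 239.  130. ]
```

```bash
cat >> h.py <<'E'
from scipy.spatial.transform import Rotation as Ro
def st():
    s=get_state(); R=Ro.from_euler('xyz',s['eef_rot']).as_matrix()
    print('t%.2f'%s['t'],'pos',np.round(s['tool_pos']*1000,1),'x',np.round(R[:,0],3),'jaw ang %.2f'%np.degrees(np.arctan2(R[1,2],R[0,2])),'F',np.round(s['force'],1),'T',np.round(s['torque'],2),'gap %.1f'%(s['finger_gap']*1000),'q',np.round(s['q'],2))
    return s
E
python3 - <<'E'
from h import *
st()
# refine door top lines by thresholding on top image
T=ld('top0')['frame']; 
print(T[195+50,210+20:210+70].tolist()[::5])
hsv=cv2.cvtColor(T,cv2.COLOR_BGR2HSV)
m=((hsv[...,1]<40)&(hsv[...,2]>125)).astype(np.uint8)
n,l,s,c=cv2.connectedComponentsWithStats(m)
for i in range(1,n):
    x,y,w,h,a=s[i]
    if 200<x<460 and 140<y<260 and a>20:
        pts=np.argwhere(l==i)[:,::-1].astype(np.float32); r=cv2.minAreaRect(pts); print(s[i],r, np.round(cv2.boxPoints(r),1).tolist())
E
```

```text
t0.10 pos [ 176.1 -599.5  404. ] x [-0.     0.001 -1.   ] jaw ang -73.62 F [ 0.7 -0.4  0.7] T [ 0.   -0.03  0.01] gap 85.7 q [ 1.22  0.41 -0.01  1.6   0.01  1.13 -0.08]
[[63, 63, 57], [91, 90, 87], [121, 122, 119], [167, 165, 161], [163, 160, 155], [162, 160, 155], [161, 161, 156], [145, 143, 138], [145, 144, 139], [50, 46, 30]]
[ 378  154   67   82 3923] ((411.0, 194.5), (81.0, 66.0), 90.0) [[378.0, 154.0], [444.0, 154.0], [444.0, 235.0], [378.0, 235.0]]
[371 166  10  12  43] ((375.5, 171.5), (11.0, 9.0), 90.0) [[371.0, 166.0], [380.0, 166.0], [380.0, 177.0], [371.0, 177.0]]
[227 208  54   9 187] ((253.6009063720703, 211.47068786621094), (53.430110931396484, 4.058971405029297), 5.599339485168457) [[226.8000030517578, 210.89999389648438], [227.1999969482422, 206.8000030517578], [280.3999938964844, 212.10000610351562], [280.0, 216.10000610351562]]
[221 240  54   9 191] ((247.49778747558594, 244.01898193359375), (53.56767272949219, 3.591555595397949), 6.581944942474365) [[220.6999969482422, 242.6999969482422], [221.10000610351562, 239.1999969482422], [274.29998779296875, 245.3000030517578], [273.8999938964844, 248.89999389648438]]
```

```bash
cat >> h.py <<'E'
def topedge(s,roi,z,thr=125,sat=40):
    hsv=cv2.cvtColor(s['frame'],cv2.COLOR_BGR2HSV); m=((hsv[...,1]<sat)&(hsv[...,2]>thr)).astype(np.uint8)
    k=np.zeros_like(m);x0,y0,x1,y1=roi;k[y0:y1,x0:x1]=1
    n,l,st_,c=cv2.connectedComponentsWithStats(m*k); i=1+np.argmax(st_[1:,4])
    P=np.array([onz(s,p,z)[:2] for p in np.argwhere(l==i)[:,::-1]])
    r=cv2.minAreaRect((P*1000).astype(np.float32)); mu=P.mean(0); u=np.linalg.svd(P-mu)[2][0]; u*=np.sign(u[1])
    print('n',len(P),'mean',np.round(mu*1000,1),'dir from +y cw deg %.2f'%np.degrees(np.arctan2(u[0],u[1])),'rect',np.round(r[0],1),np.round(r[1],1))
E
python3 - <<'E'
from h import *
T=ld('top0');S=ld('side0')
topedge(T,(215,235,277,252),.14)
topedge(T,(215,200,290,220),.14)
for thr in (200,215): topedge(S,(335,240,370,320),.14,thr)
E
```

```text
n 191 mean [471.7 278.9] dir from +y cw deg 7.47 rect [471.8 278.5] [137.4   9.1]
n 187 mean [554.4 262.6] dir from +y cw deg 7.40 rect [554.6 263. ] [138.1  10.5]
n 353 mean [473.3 287.5] dir from +y cw deg 7.36 rect [472.6 282.3] [138.    8.8]
n 329 mean [473.4 287.6] dir from +y cw deg 7.41 rect [472.7 282.1] [137.6   8.2]
```

Request:
jog_arm(deltas="0.3 0.9 0.7 0 1; 0.3 1.8 1.4 0 2; 0.3 2.7 2.1 0 3; 0.3 3.6 2.8 0 4; 0.3 4.5 3.5 0 5; 0.3 5.1 4.3 0 6; 0.3 5.5 5.2 0 7; 0.3 5.8 6.2 0 8; 0.3 6 7.2 0 9; 0.3 6.1 8.2 0 10; 0.3 6.1 9.2 0 11.03; 0.3 6 10.2 0 11.03; 0.3 5.8 11.2 0 11.03; 0.3 5.6 12.2 0 11.03; 0.3 5.4 13.2 0 11.03; 0.3 5.1 14.1 0 11.03; 0.3 4.94 14.67 0 11.03; 0.3 4.94 14.67 0 11.03; 0.3 4.94 14.67 0 11.03; 0.3 4.94 14.67 0 11.03")

```text
t: 2.6
tool_pos: [0.4733, 0.2791, 0.4044]
eef_rot: [-1.555, 1.57, -1.687]
force: [0.6, -0.9, 0.4]
finger_gap: 0.0556
```

```bash
python3 - <<'E'
from h import *
st(); a=snap('side','side1');b=snap('top','top1')
cv2.imwrite('pics/c1.png',np.hstack([cv2.resize(a['frame'][200:390,250:430],None,fx=2.2,fy=2.2),cv2.resize(b['frame'][160:290,180:320],None,fx=2.8,fy=3.215)]))
E
```

```text
t2.60 pos [473.3 279.1 404.4] x [-0.    -0.001 -1.   ] jaw ang -7.58 F [ 0.6 -0.9  0.4] T [ 0.04 -0.01  0.04] gap 55.6 q [-0.12  0.35 -0.64  1.75  0.23  1.12 -0.96]
```

View pics/c1.png

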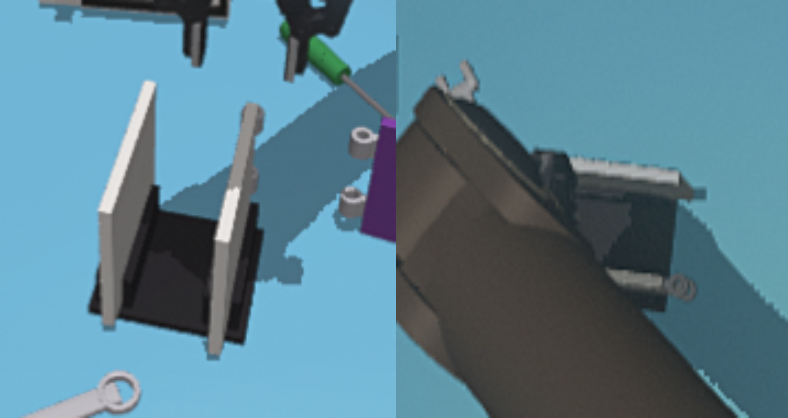

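Request:
jog_arm(deltas="0.3 0 0 -0.8 0; 0.3 0 0 -1.5 0; 0.3 0 0 -1.9 0; 0.3 0 0 -2.19 0; 0.3 0 0 -2.19 0; 0.3 0 0 -2.19 0")

```text
t: 3.45
tool_pos: [0.473, 0.2808, 0.2743]
eef_rot: [0.674, 1.569, 0.544]
force: [-0.4, -0.4, 0.2]
finger_gap: 0.0554
```

```bash
python3 - <<'E'
from h import *
st(); a=snap('side','side2')
cv2.imwrite('pics/c2.png',cv2.resize(a['frame'][200:390,250:430],None,fx=3,fy=3))
E
```

```text
t3.45 pos [473.  280.8 274.3] x [ 0.001  0.001 -1.   ] jaw ang -7.46 F [-0.4 -0.4  0.2] T [ 0.02 -0.01  0.04] gap 55.4 q [-0.18  0.5  -0.58  1.88  0.36  0.86 -1.07]
```

View pics/c2.png

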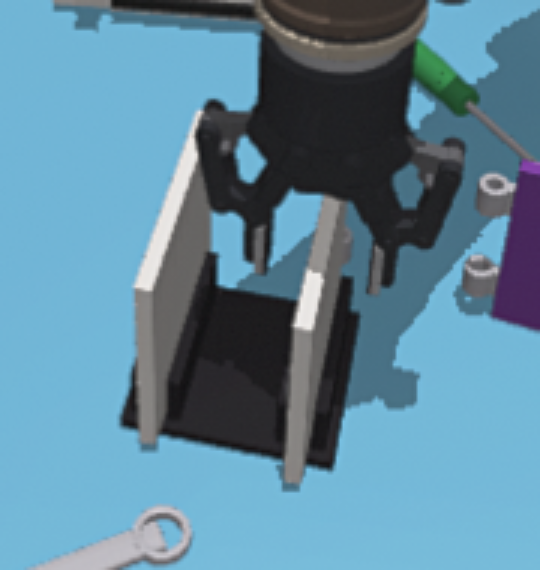

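The fingers straddle the near (knuckled) panel symmetrically, with the cover untouched. Close.

Request:
jog_arm(deltas="-1 0 0 0 0; -1 0 0 0 0; -1 0 0 0 0; -1 0 0 0 0; -1 0 0 0 0; -1 0 0 0 0; -1 0 0 0 0; -1 0 0 0 0")

```text
t: 4.5
tool_pos: [0.4726, 0.2807, 0.2738]
eef_rot: [0.533, 1.57, 0.404]
force: [-0.4, -0.6, 4.9]
finger_gap: 0.0091
```

```bash
python3 - <<'E'
from h import *
st()
E
```

```text
t4.50 pos [472.6 280.7 273.8] x [ 0.001  0.    -1.   ] jaw ang -7.44 F [-0.4 -0.6  4.9] T [-0.17  0.32 -0.05] gap 9.1 q [-0.18  0.5  -0.58  1.88  0.36  0.86 -1.07]
```

Request:
jog_arm(deltas="-1 0 0 0.15 0; -1 0 0 0.4 0; -1 0 0 0.7 0; -1 0 0 1 0; -1 0 0 1 0; -1 0 -0.3 1 0; -1 0 -0.8 1 0; -1 0 -1.4 1 0; -1 0 -2 1 0; -1 0 -2.6 1 0; -1 0.2 -3 1 0.2; -1 0.6 -3.2 1 0.5; -1 1.2 -3.3 1 0.8; -1 1.8 -3.3 1 1; -1 2.4 -3.3 1 1.23; -1 2.9 -3.3 1 1.23; -1 3.19 -3.3 1 1.23; -1 3.19 -3.3 1 1.23; -1 3.19 -3.3 1 1.23; -1 3.19 -3.3 1 1.23")

```text
t: 7.0
tool_pos: [0.6632, 0.0823, 0.3332]
eef_rot: [-2.568, 1.57, -2.569]
force: [1.0, 0.8, -4.0]
finger_gap: 0.0091
```

```bash
python3 - <<'E'
from h import *
st(); a=snap('side','side3');b=snap('top','top3')
cv2.imwrite('pics/c3.png',np.hstack([cv2.resize(a['frame'][60:260,210:410],None,fx=2,fy=2),cv2.resize(b['frame'][100:300,250:450],None,fx=2,fy=2)]))
E
```

```text
t7.00 pos [663.2  82.3 333.2] x [-0.001 -0.    -1.   ] jaw ang -0.05 F [ 1.   0.8 -4. ] T [ 0.1  -0.03  0.03] gap 9.1 q [ 0.16  0.61 -0.54  1.53  0.33  1.1  -0.46]
```

View pics/c3.png

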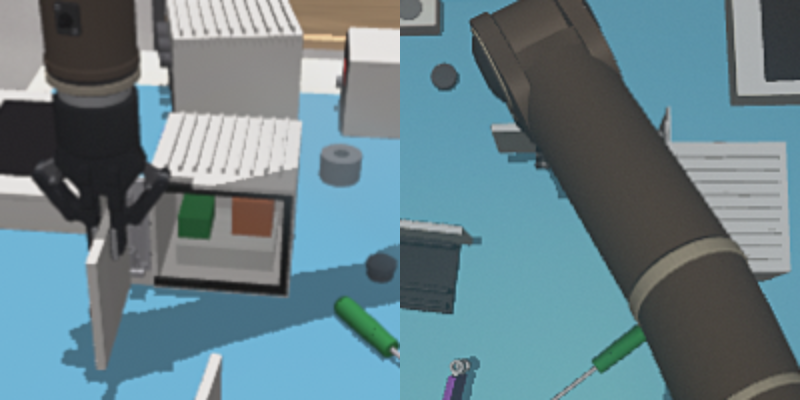

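```bash
python3 - <<'E'
from h import *
a=ld('side3')['frame']
cv2.imwrite('pics/c4.png',cv2.resize(a[150:250,245:300],None,fx=6,fy=6,interpolation=cv2.INTER_CUBIC))
E
```

```text
(no output)
```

View pics/c4.png

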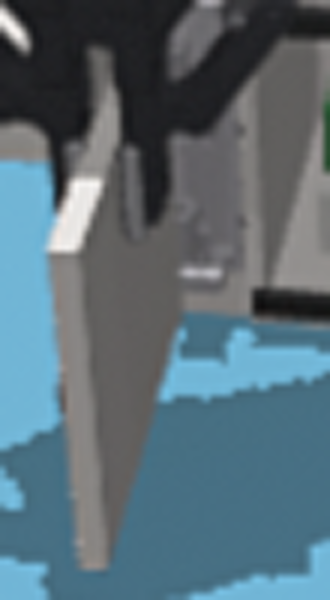

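```bash
python3 - <<'E'
from h import *
S=ld('side3')
z=lambda x,y:(245+x/6-.42,150+y/6-.42)
for u,h in [((49,249),.1994),((78,252),.1994),((83,568),.0694),((107,570),.0694)]: print(u,np.round(onz(S,z(*u),h)*1000,1))
# lug from side0, refined; line fits of case lip / rim in S0
S0=ld('side0'); g=cv2.cvtColor(S0['frame'],cv2.COLOR_BGR2GRAY).astype(float)
# rim bottom outer edge (lower boundary black rim vs white/case bottom) ; print columns
for X in (-178,-66):
  print(proj(S0,np.array([[.6627+X/1000,-.0497,.16]])))
# lip lower front edge: for cols 310..354 find dark transition below bright
pts=[]
for c in range(310,355,4):
    col=g[145:168,c]; d=np.diff(col); i=np.argmin(d[5:])+5
    # subpixel
    w=-d[max(i-2,0):i+3]; w=np.clip(w,0,None); sub=(np.arange(i-2,i+3)*w).sum()/w.sum()+.5
    p=onz(S0,(c,145+sub),.160); pts.append(p[:2]*1000)
pts=np.array(pts); print(np.round(pts,1)); print(np.degrees(np.arctan(np.polyfit(pts[:,0],pts[:,1],1)[0])))
# fins / roof edges in top
T0=ld('top0'); g=cv2.cvtColor(T0['frame'],cv2.COLOR_BGR2GRAY).astype(float)
pts=[]
for r in range(176,232,4):
    row=g[r,430:460]; d=np.diff(row); w=np.abs(d); i=np.argmax(w); w=w[i-2:i+3]; sub=(np.arange(i-2,i+3)*w).sum()/w.sum()+.5
    pts.append(onz(T0,(430+sub,r),.166)[:2]*1000)
pts=np.array(pts);print(np.round(pts,1).tolist()); print('yaw', -np.degrees(np.arctan(np.polyfit(pts[:,0],pts[:,1],1)[0])), np.polyfit(pts[:,0],pts[:,1],1))
E
```

```text
(49, 249) [667.8 154.2 199.4]
(78, 252) [659.  154.8 199.4]
(83, 568) [667.4 152.4  69.4]
(107, 570) [659.4 152.5  69.4]
[[357.58267598 156.44999629]]
[[306.4042668  153.44406188]]
[[588.8 -49.6]
 [580.  -50.1]
 [571.5 -53.4]
 [562.9 -54.9]
 [553.5 -48.7]
 [545.1 -52.9]
 [536.4 -53.7]
 [527.7 -54.7]
 [518.6 -49.1]
 [510.  -52.2]
 [501.3 -52.8]
 [492.6 -53.6]]
1.1319482045949854
[[631.1, -218.0], [620.8, -217.3], [610.8, -208.6], [600.4, -217.8], [590.2, -217.8], [580.1, -217.3], [569.9, -216.6], [560.0, -208.8], [549.8, -216.2], [539.7, -216.8], [529.9, -207.0], [519.7, -216.5], [509.7, -216.1], [499.7, -215.9]]
yaw 0.7515362532727808 [-1.31175344e-02 -2.07641260e+02]
```

```bash
python3 - <<'E'
from h import *
a=ld('side0')['frame'];b=ld('top0')['frame']
f=cv2.resize(a[142:212,262:297],None,fx=11,fy=8.5,interpolation=cv2.INTER_CUBIC)
f2=cv2.resize(b[150:190,362:392],None,fx=13,fy=14.875,interpolation=cv2.INTER_CUBIC)
cv2.imwrite('pics/c5.png',np.hstack([f,f2])); print(f.shape,f2.shape)
E
```

```text
(595, 385, 3) (595, 390, 3)
```

View pics/c5.png

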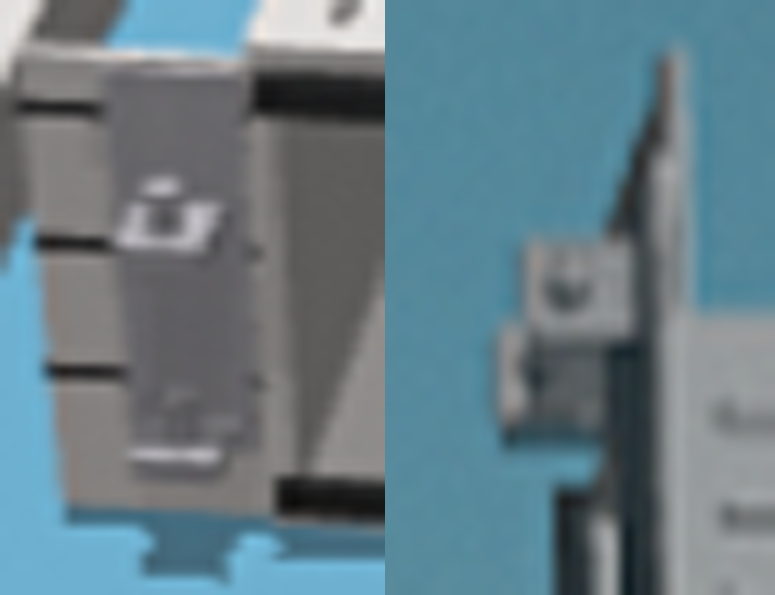

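```bash
python3 - <<'E'
from h import *
S=ld('side0');T=ld('top0')
s=lambda x,y:(262+x/11-.45,142+y/8.5-.44)
t=lambda x,y:(362+(x-385)/13-.46,150+y/14.875-.47)
r=lambda X:np.round(np.array(X)*1000,1)
print('pin',r(onz(S,s(162,187),.129)), r(onz(T,t(569,286),.129)))
for n,a,b in [('lugL',(118,248),(525,240)),('lugR',(210,247),(525,342))]:
    p,e=tri(S,s(*a),T,t(*b)); print(n,r(p),r(e), r(onz(S,s(*a),.115)),r(onz(T,t(*b),.115)))
for a,b in [((130,463),(500,328)),((217,462),(500,435))]:
    p,e=tri(S,s(*a),T,t(*b)); print('low',r(p),r(e), r(onz(S,s(*a),.045)),r(onz(T,t(*b),.045)))
# flange outer front vertical edge/ bracket plate? flange corner at x=34,y=-17
print('flange top tip T',r(onz(T,t(680,45),.166)))
E
```

```text
pin [665.  -49.6 129. ] [661.2 -53.1 129. ]
lugL [674.1 -46.2 111.2] 0.7 [673.2 -40.6 115. ] [672.9 -45.8 115. ]
lugR [654.9 -45.3 113.6] 0.3 [654.6 -43.2 115. ] [654.5 -45.2 115. ]
low [674.7 -46.5  39.5] 2.3 [674.2 -39.5  45. ] [672.3 -46.1  45. ]
low [654.7 -45.6  41.9] 4.1 [656. -42.  45.] [652.  -45.4  45. ]
flange top tip T [694.5 -72.7 166. ]
```

Request:
jog_arm(deltas="-1 0.02 0 -0.3 0; -1 0.02 0 -0.64 0; -1 0.02 -0.2 -0.64 0; -1 0.02 -0.4 -0.64 0; -1 0.02 -0.5 -0.64 0; -1 0.02 -0.55 -0.64 0; -1 0.02 -0.55 -0.64 0; -1 0.02 -0.55 -0.64 0")

```text
t: 8.1
tool_pos: [0.6652, 0.0501, 0.2951]
eef_rot: [0.831, 1.57, 0.83]
force: [-0.1, -0.4, -3.0]
finger_gap: 0.0094
```

```bash
python3 - <<'E'
from h import *
st(); a=snap('side','side4')
cv2.imwrite('pics/c6.png',cv2.resize(a['frame'][120:250,230:330],None,fx=6,fy=4.6,interpolation=cv2.INTER_CUBIC))
E
```

```text
t8.10 pos [665.2  50.1 295.1] x [ 0.  0. -1.] jaw ang -0.03 F [-0.1 -0.4 -3. ] T [-0.01 -0.    0.03] gap 9.4 q [ 0.2   0.64 -0.52  1.57  0.36  1.03 -0.42]
```

View pics/c6.png

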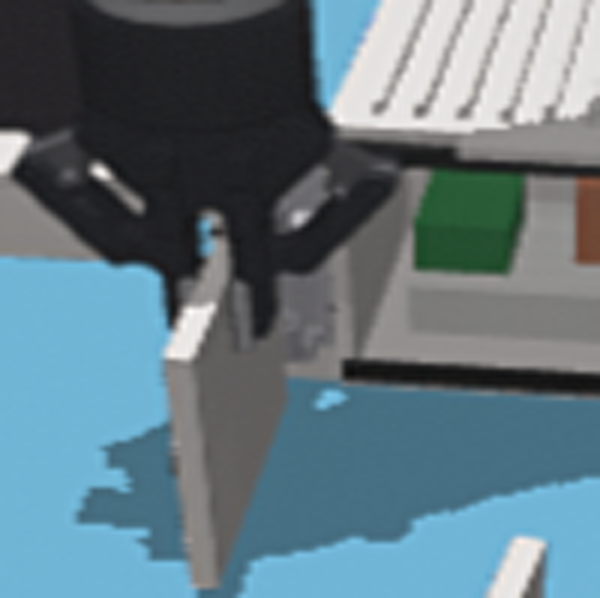

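Request:
jog_arm(deltas="-1 0 -0.02 0 0; -1 0 -0.04 0 0; -1 0 -0.06 0 0; -1 0 -0.06 0 0")

```text
t: 8.65
tool_pos: [0.6652, 0.0458, 0.2949]
eef_rot: [-1.987, 1.571, -1.988]
force: [-0.1, 0.3, -4.1]
finger_gap: 0.0093
```

Request:
jog_arm(deltas="-1 0 -0.02 0 0; -1 0 -0.035 0 0; -1 0 -0.035 0 0")

```text
t: 9.02
tool_pos: [0.6652, 0.0437, 0.2949]
eef_rot: [-1.009, 1.571, -1.01]
force: [-0.8, 0.4, -3.6]
finger_gap: 0.0093
```

Request:
jog_arm(deltas="-1 0 -0.017 0 0; -1 0 -0.017 0 0")

```text
t: 9.28
tool_pos: [0.6652, 0.0428, 0.2949]
eef_rot: [1.624, 1.571, 1.623]
force: [0.3, -0.2, -2.8]
finger_gap: 0.0092
```

Request:
jog_arm(deltas="-1 0 -0.017 0 0; -1 0 -0.017 0 0")

```text
t: 9.52
tool_pos: [0.6651, 0.0425, 0.295]
eef_rot: [1.404, 1.57, 1.403]
force: [0.3, 3.2, -3.2]
finger_gap: 0.0094
```

Request:
jog_arm(deltas="-1 0 -0.017 0 0; -1 0 -0.017 0 0")

```text
t: 9.78
tool_pos: [0.6651, 0.0422, 0.2951]
eef_rot: [1.43, 1.569, 1.43]
force: [-0.3, 6.3, -2.0]
finger_gap: 0.0091
```

Request:
jog_arm(deltas="-1 0 0.1 0 0; -1 0.15 0.1 0 0; -1 0.33 0.1 0 0; -1 0.33 0.1 0 0; -1 0.33 0 0 0; -1 0.33 -0.1 0 0; -1 0.33 -0.205 0 0; -1 0.33 -0.205 0 0; -1 0.33 -0.205 0 0")

```text
t: 10.9
tool_pos: [0.6849, 0.0285, 0.295]
eef_rot: [1.032, 1.571, 1.031]
force: [0.1, -0.9, -3.2]
finger_gap: 0.0091
```

Request:
jog_arm(deltas="-1 -0.03 0 0 0; -1 -0.05 0 0 0; -1 -0.05 0 0 0")

```text
t: 11.28
tool_pos: [0.6819, 0.0287, 0.2949]
eef_rot: [2.428, 1.571, 2.427]
force: [-0.0, 0.3, -3.7]
finger_gap: 0.0095
```

Request:
jog_arm(deltas="-1 -0.017 0 0 0; -1 -0.017 0 0 0")

```text
t: 11.52
tool_pos: [0.6809, 0.0285, 0.2949]
eef_rot: [2.97, 1.571, 2.968]
force: [0.9, 0.4, -3.5]
finger_gap: 0.0093
```

Request:
jog_arm(deltas="-1 -0.017 0 0 0; -1 -0.017 0 0 0")

```text
t: 11.78
tool_pos: [0.6799, 0.0285, 0.2949]
eef_rot: [-2.421, 1.571, -2.422]
force: [-0.8, -0.2, -4.0]
finger_gap: 0.0097
```

Request:
jog_arm(deltas="-1 -0.01 0 0 0; -1 -0.01 0 0 0")

```text
t: 12.02
tool_pos: [0.6793, 0.0285, 0.2949]
eef_rot: [-0.179, 1.571, -0.18]
force: [-0.1, -0.4, -3.5]
finger_gap: 0.0091
```

Request:
jog_arm(deltas="-1 -0.01 0 0 0; -1 -0.01 0 0 0")

```text
t: 12.28
tool_pos: [0.6787, 0.0285, 0.2949]
eef_rot: [-3.031, 1.571, -3.032]
force: [-0.6, 0.8, -3.4]
finger_gap: 0.0092
```

```bash
python3 -c "
from h import *
st()"
```

```text
t12.28 pos [678.7  28.5 294.9] x [-0. -0. -1.] jaw ang -0.06 F [-0.6  0.8 -3.4] T [ 0.05 -0.01 -0.  ] gap 9.2 q [ 0.22  0.66 -0.52  1.53  0.36  1.04 -0.39]
```

Request:
jog_arm(deltas="-1 -0.01 0 0 0; -1 -0.01 0 0 0")

```text
t: 12.52
tool_pos: [0.6781, 0.0285, 0.2949]
eef_rot: [1.391, 1.571, 1.39]
force: [-0.1, -0.2, -3.9]
finger_gap: 0.0093
```

```bash
python3 -c "
from h import *
st()"
```

```text
t12.53 pos [678.1  28.5 294.9] x [ 0.  0. -1.] jaw ang -0.06 F [-0.1 -0.2 -3.9] T [ 0.04  0.   -0.03] gap 9.3 q [ 0.22  0.66 -0.52  1.54  0.36  1.04 -0.39]
```

Request:
jog_arm(deltas="-1 -0.01 0 0 0; -1 -0.01 0 0 0")

```text
t: 12.78
tool_pos: [0.6775, 0.0285, 0.2949]
eef_rot: [2.909, 1.571, 2.908]
force: [-0.2, -0.1, -3.4]
finger_gap: 0.0094
```

```bash
python3 -c "
from h import *
st()"
```

```text
t12.78 pos [677.5  28.5 294.9] x [-0.  0. -1.] jaw ang -0.07 F [-0.2 -0.1 -3.4] T [ 0.07 -0.01  0.  ] gap 9.4 q [ 0.22  0.66 -0.52  1.54  0.36  1.04 -0.39]
```

Request:
jog_arm(deltas="-1 -0.01 0 0 0; -1 -0.01 0 0 0")

```text
t: 13.02
tool_pos: [0.6771, 0.0285, 0.295]
eef_rot: [0.086, 1.57, 0.085]
force: [-0.2, 0.2, -3.9]
finger_gap: 0.0094
```

```bash
python3 -c "
from h import *
st()"
```

```text
t13.03 pos [677.1  28.5 295. ] x [ 0.  0. -1.] jaw ang -0.07 F [-0.2  0.2 -3.9] T [ 0.05 -0.26  0.08] gap 9.4 q [ 0.22  0.66 -0.52  1.54  0.36  1.04 -0.39]
```

Request:
jog_arm(deltas="-1 -0.01 0 0 0; -1 -0.01 0 0 0")

```text
t: 13.28
tool_pos: [0.6766, 0.0285, 0.295]
eef_rot: [0.041, 1.57, 0.04]
force: [2.8, -0.1, -5.3]
finger_gap: 0.009
```

```bash
python3 -c "
from h import *
st()"
```

```text
t13.28 pos [676.6  28.5 295. ] x [ 0.001  0.    -1.   ] jaw ang -0.06 F [ 2.8 -0.1 -5.3] T [ 0.09 -0.73  0.23] gap 9.0 q [ 0.22  0.66 -0.52  1.54  0.36  1.04 -0.39]
```

Request:
jog_arm(deltas="-1 0.05 0 0 0; -1 0.05 0 0.15 0; -1 0.05 0.01 0.333 0; -1 0.05 0.01 0.333 0; -1 -0.05 0.01 0.333 0; -1 -0.15 0.01 0.333 0; -1 -0.21 0.01 0.333 0; -1 -0.21 0.01 0.333 0; -1 -0.21 0.01 0.333 0")

```text
t: 14.4
tool_pos: [0.6638, 0.029, 0.3149]
eef_rot: [-0.168, 1.571, -0.169]
force: [0.2, -0.4, -2.7]
finger_gap: 0.0094
```

```bash
python3 -c "
from h import *
st()"
```

```text
t14.40 pos [663.8  29.  314.9] x [ 0. -0. -1.] jaw ang -0.07 F [ 0.2 -0.4 -2.7] T [ 0.   -0.01 -0.02] gap 9.4 q [ 0.24  0.62 -0.53  1.56  0.34  1.06 -0.38]
```

Request:
jog_arm(deltas="-1 0 0 -0.05 0; -1 0 0 -0.1 0; -1 0 0 -0.13 0; -1 0 0 -0.13 0")

```text
t: 14.9
tool_pos: [0.6637, 0.0291, 0.3067]
eef_rot: [3.053, 1.57, 3.052]
force: [0.4, -0.2, -4.1]
finger_gap: 0.009
```

Request:
jog_arm(deltas="-1 0 0 -0.015 0; -1 0 0 -0.03 0; -1 0 0 -0.03 0")

```text
t: 15.28
tool_pos: [0.6637, 0.0291, 0.3052]
eef_rot: [-0.324, 1.571, -0.325]
force: [0.5, 0.2, -3.8]
finger_gap: 0.0094
```

```bash
python3 -c "
from h import *
st()"
```

```text
t15.28 pos [663.7  29.1 305.2] x [ 0. -0. -1.] jaw ang -0.06 F [ 0.5  0.2 -3.8] T [ 0.05  0.01 -0.02] gap 9.4 q [ 0.23  0.63 -0.53  1.57  0.35  1.04 -0.39]
```

Request:
jog_arm(deltas="-1 0 0 -0.015 0; -1 0 0 -0.03 0; -1 0 0 -0.03 0")

```text
t: 15.65
tool_pos: [0.6638, 0.0291, 0.3034]
eef_rot: [1.08, 1.571, 1.079]
force: [0.4, -1.2, -3.3]
finger_gap: 0.0096
```

Request:
jog_arm(deltas="-1 0 0 -0.015 0; -1 0 0 -0.03 0; -1 0 0 -0.03 0")

```text
t: 16.02
tool_pos: [0.6637, 0.0291, 0.3016]
eef_rot: [-3.027, 1.571, -3.028]
force: [0.3, -0.8, -4.4]
finger_gap: 0.009
```

```bash
python3 -c "
from h import *
st()"
```

```text
t16.02 pos [663.7  29.1 301.6] x [-0. -0. -1.] jaw ang -0.06 F [ 0.3 -0.8 -4.4] T [ 0.06 -0.07 -0.01] gap 9.0 q [ 0.23  0.63 -0.52  1.57  0.35  1.04 -0.39]
```

Request:
jog_arm(deltas="-1 0 0 -0.03 0; -1 0 0 -0.06 0; -1 0 0 -0.09 0; -1 0 0 -0.09 0")

```text
t: 16.52
tool_pos: [0.6637, 0.0291, 0.2961]
eef_rot: [2.836, 1.571, 2.835]
force: [-0.1, -0.2, -4.0]
finger_gap: 0.0094
```

```bash
python3 -c "
from h import *
st()"
```

```text
t16.52 pos [663.7  29.1 296.1] x [-0.  0. -1.] jaw ang -0.06 F [-0.1 -0.2 -4. ] T [ 0.11 -0.03 -0.  ] gap 9.4 q [ 0.23  0.64 -0.52  1.57  0.35  1.03 -0.39]
```

Request:
jog_arm(deltas="-1 0 0 -0.03 0; -1 0 0 -0.06 0; -1 0 0 -0.085 0; -1 0 0 -0.085 0")

```text
t: 17.02
tool_pos: [0.6637, 0.0291, 0.291]
eef_rot: [2.781, 1.571, 2.78]
force: [0.6, 0.6, -4.3]
finger_gap: 0.0096
```

```bash
python3 -c "
from h import *
st()"
```

```text
t17.02 pos [663.7  29.1 291. ] x [-0.  0. -1.] jaw ang -0.06 F [ 0.6  0.6 -4.3] T [ 0.06 -0.04  0.01] gap 9.6 q [ 0.23  0.64 -0.52  1.58  0.36  1.02 -0.4 ]
```

Both knuckles are sliding down freely; feel for the seat in 0.5 mm steps.

Request:
jog_arm(deltas="-1 0 0 -0.01 0; -1 0 0 -0.02 0; -1 0 0 -0.02 0")

```text
t: 17.4
tool_pos: [0.6638, 0.0291, 0.2899]
eef_rot: [-0.774, 1.571, -0.775]
force: [0.6, -0.2, -3.6]
finger_gap: 0.0093
```

Request:
jog_arm(deltas="-1 0 0 -0.01 0; -1 0 0 -0.02 0; -1 0 0 -0.02 0")

```text
t: 17.77
tool_pos: [0.6638, 0.0291, 0.2888]
eef_rot: [0.22, 1.571, 0.219]
force: [-0.5, 0.2, -2.4]
finger_gap: 0.0097
```

Request:
jog_arm(deltas="-1 0 0 -0.01 0; -1 0 0 -0.01 0")

```text
t: 18.02
tool_pos: [0.6638, 0.0293, 0.2887]
eef_rot: [0.079, 1.57, 0.078]
force: [0.1, 1.0, 0.8]
finger_gap: 0.0093
```

```bash
python3 -c "
from h import *
st()"
```

```text
t18.02 pos [663.8  29.3 288.7] x [ 0.001  0.    -1.   ] jaw ang -0.06 F [0.1 1.  0.8] T [-0.02  0.11 -0.04] gap 9.3 q [ 0.23  0.64 -0.52  1.58  0.36  1.01 -0.4 ]
```

Request:
jog_arm(deltas="-0.3 0 0 0 0; -0.3 0 0 0 0; -0.3 0 0 0 0; -0.3 0 0 0 0; -0.3 0 0.0 0.3 0; -0.3 0 0 0.8 0; -0.3 0 0 1.3 0; -0.3 0 0 1.3 0")

```text
t: 19.02
tool_pos: [0.6645, 0.0296, 0.3705]
eef_rot: [0.093, 1.565, 0.091]
force: [0.3, -0.0, -0.1]
finger_gap: 0.0301
```

```bash
python3 - <<'E'
from h import *
st(); a=snap('side','side5')
cv2.imwrite('pics/c7.png',cv2.resize(a['frame'][90:250,210:390],None,fx=4,fy=3.7,interpolation=cv2.INTER_CUBIC))
E
```

```text
t19.02 pos [664.5  29.6 370.5] x [ 0.006  0.001 -1.   ] jaw ang -0.07 F [ 0.3 -0.  -0.1] T [-0.06 -0.   -0.01] gap 30.1 q [ 0.24  0.57 -0.55  1.5   0.31  1.15 -0.36]
```

View pics/c7.png

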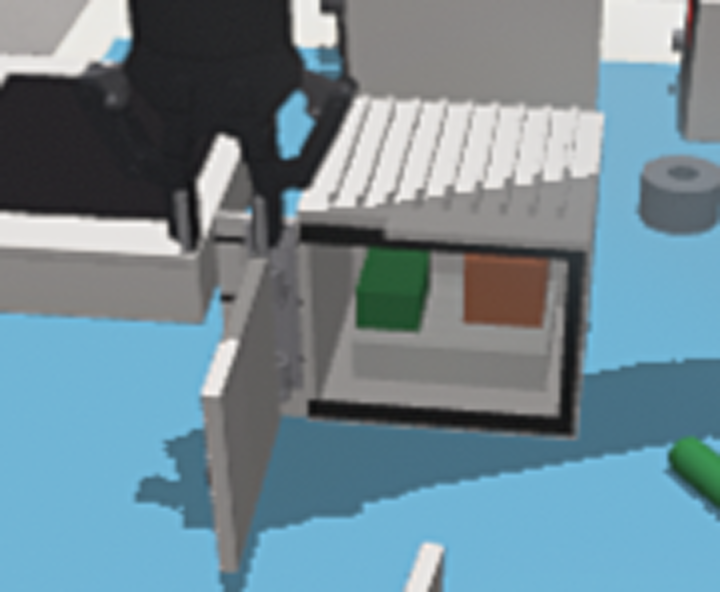

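Request:
jog_arm(deltas="-1 0.3 0.05 0 0; -1 0.65 0.13 0 0; -1 0.65 0.13 0 0; -1 0.65 0.13 -0.4 0; -1 0.65 0.13 -0.9 0; -1 0.65 0.13 -1.25 0; -1 0.65 0.13 -1.25 0; -1 0.65 0.13 -1.25 0")

```text
t: 20.08
tool_pos: [0.703, 0.037, 0.2922]
eef_rot: [0.243, 1.57, 0.242]
force: [-0.3, -0.1, 0.4]
finger_gap: 0.0002
```

```bash
python3 - <<'E'
from h import *
st(); a=snap('side','side6')
cv2.imwrite('pics/c8.png',cv2.resize(a['frame'][90:250,210:390],None,fx=4,fy=3.7,interpolation=cv2.INTER_CUBIC))
E
```

```text
t20.07 pos [703.   37.  292.2] x [ 0.001  0.    -1.   ] jaw ang -0.07 F [-0.3 -0.1  0.4] T [-0.01  0.04  0.02] gap 0.2 q [ 0.2   0.7  -0.51  1.47  0.37  1.07 -0.39]
```

View pics/c8.png

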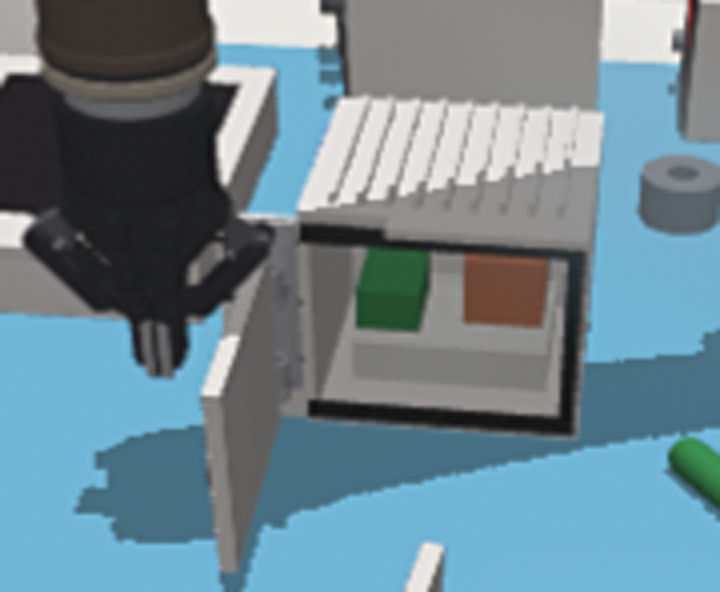

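Request:
jog_arm(deltas="-1 -0.17 0 0 0; -1 -0.3 0 0 0; -1 -0.38 0.01 0 0; -1 -0.46 0.02 0 0; -1 -0.54 0.03 0 0; -1 -0.62 0.04 0 0; -1 -0.7 0.04 0 0; -1 -0.8 0.03 0 0; -1 -0.9 0.02 0 0; -1 -0.99 0.01 0 0; -1 -1.08 -0.01 0 0; -1 -1.18 -0.04 0 0; -1 -1.28 -0.08 0 0; -1 -1.37 -0.12 0 0; -1 -1.46 -0.17 0 0; -1 -1.46 -0.17 0 0")

```text
t: 22.12
tool_pos: [0.6147, 0.0263, 0.2911]
eef_rot: [-2.543, 1.57, -2.545]
force: [0.5, 0.4, 0.4]
finger_gap: -0.0004
```

```bash
python3 - <<'E'
from h import *
st(); a=snap('side','side7')
cv2.imwrite('pics/c9.png',cv2.resize(a['frame'][90:250,210:390],None,fx=4,fy=3.7,interpolation=cv2.INTER_CUBIC))
E
```

```text
t22.12 pos [614.7  26.3 291.1] x [-0. -0. -1.] jaw ang -0.09 F [0.5 0.4 0.4] T [-0.04 -0.    0.04] gap -0.4 q [ 0.26  0.57 -0.54  1.71  0.35  0.96 -0.41]
```

View pics/c9.png

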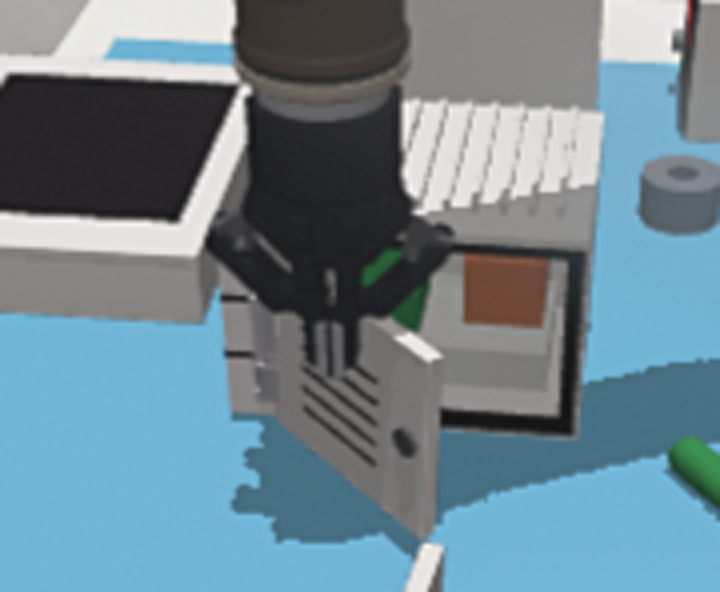

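Request:
jog_arm(deltas="-1 -0.08 -0.06 0 0; -1 -0.16 -0.12 0 0; -1 -0.23 -0.19 0 0; -1 -0.3 -0.26 0 0; -1 -0.37 -0.35 0 0; -1 -0.43 -0.44 0 0; -1 -0.49 -0.53 0 0; -1 -0.55 -0.62 0 0; -1 -0.58 -0.69 0 0; -1 -0.61 -0.76 0 0; -1 -0.63 -0.82 0 0; -1 -0.65 -0.86 0 0; -1 -0.65 -0.86 0 0")

```text
t: 23.8
tool_pos: [0.5761, -0.0251, 0.2911]
eef_rot: [-2.888, 1.571, -2.889]
force: [-0.2, -0.7, 0.0]
finger_gap: -0.0005
```

```bash
python3 - <<'E'
from h import *
st(); a=snap('side','side8')
cv2.imwrite('pics/c10.png',cv2.resize(a['frame'][90:250,210:390],None,fx=4,fy=3.7,interpolation=cv2.INTER_CUBIC))
E
```

```text
t23.80 pos [576.1 -25.1 291.1] x [-0. -0. -1.] jaw ang -0.08 F [-0.2 -0.7  0. ] T [ 0.01 -0.02 -0.  ] gap -0.5 q [ 0.37  0.51 -0.55  1.8   0.33  0.92 -0.33]
```

View pics/c10.png

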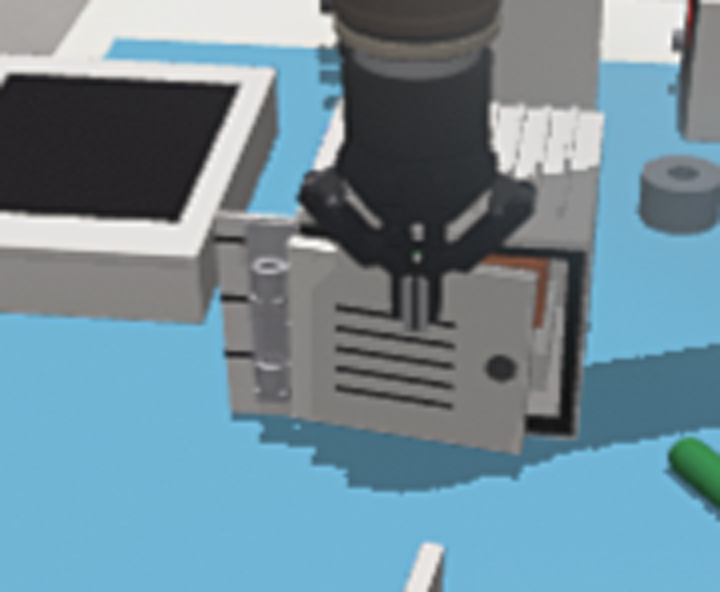

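Request:
jog_arm(deltas="-1 -0.05 -0.03 0 0; -1 -0.1 -0.06 0 0; -1 -0.13 -0.09 0 0; -1 -0.15 -0.12 0 0; -1 -0.15 -0.12 0 0")

```text
t: 24.48
tool_pos: [0.567, -0.0324, 0.2912]
eef_rot: [-2.214, 1.571, -2.215]
force: [-0.9, 0.0, 0.5]
finger_gap: -0.0003
```

Request:
jog_arm(deltas="-1 0 -0.02 0 0; -1 0 -0.04 0 0; -1 0 -0.04 0 0")

```text
t: 24.85
tool_pos: [0.5672, -0.0346, 0.2911]
eef_rot: [-1.588, 1.571, -1.589]
force: [-0.4, 0.7, -0.8]
finger_gap: -0.0
```

Request:
jog_arm(deltas="-1 0 -0.02 0 0; -1 0 -0.03 0 0; -1 0 -0.03 0 0")

```text
t: 25.22
tool_pos: [0.5671, -0.0364, 0.2912]
eef_rot: [-1.774, 1.571, -1.775]
force: [-0.3, 0.5, 0.1]
finger_gap: -0.0002
```

```bash
python3 - <<'E'
from h import *
st(); a=snap('side','side9')
cv2.imwrite('pics/c11.png',cv2.resize(a['frame'][110:230,250:380],None,fx=5.6,fy=4.9,interpolation=cv2.INTER_CUBIC))
E
```

```text
t25.23 pos [567.1 -36.4 291.2] x [-0. -0. -1.] jaw ang -0.07 F [-0.3  0.5  0.1] T [ 0.01  0.07 -0.01] gap -0.2 q [ 0.39  0.5  -0.55  1.83  0.32  0.91 -0.31]
```

View pics/c11.png

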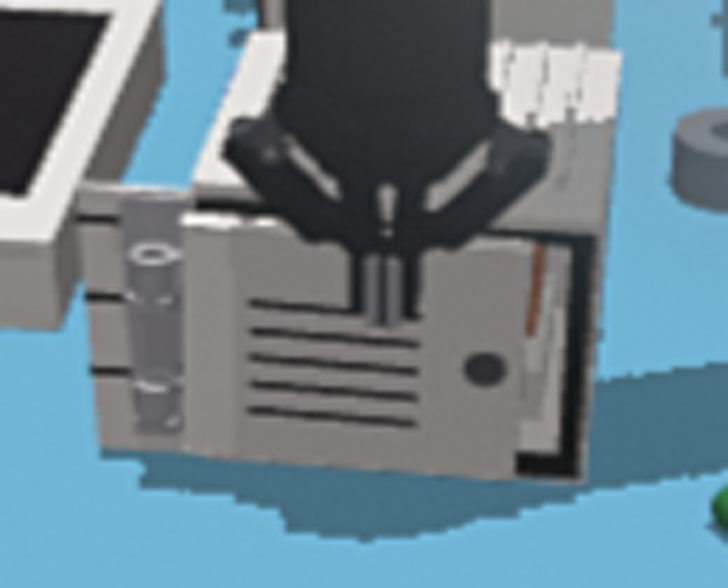

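Request:
jog_arm(deltas="-1 0 -0.02 0 0; -1 0 -0.03 0 0; -1 0 -0.03 0 0")

```text
t: 25.65
tool_pos: [0.5671, -0.037, 0.2911]
eef_rot: [1.514, 1.569, 1.514]
force: [0.9, 5.3, -1.3]
finger_gap: -0.0005
```

Request:
jog_arm(deltas="-1 0 -0.02 0 0; -1 0 -0.02 0 0")

```text
t: 25.9
tool_pos: [0.5671, -0.0373, 0.2911]
eef_rot: [1.531, 1.568, 1.532]
force: [-0.8, 7.1, -2.3]
finger_gap: 0.0001
```

```bash
python3 - <<'E'
from h import *
st(); a=snap('side','side10')
cv2.imwrite('pics/c12.png',cv2.resize(a['frame'][110:230,250:380],None,fx=5.6,fy=4.9,interpolation=cv2.INTER_CUBIC))
E
```

```text
t25.90 pos [567.1 -37.3 291.1] x [ 0.     0.003 -1.   ] jaw ang 0.04 F [-0.8  7.1 -2.3] T [ 1.61 -0.03 -0.03] gap 0.1 q [ 0.4   0.5  -0.55  1.83  0.32  0.91 -0.3 ]
```

View pics/c12.png

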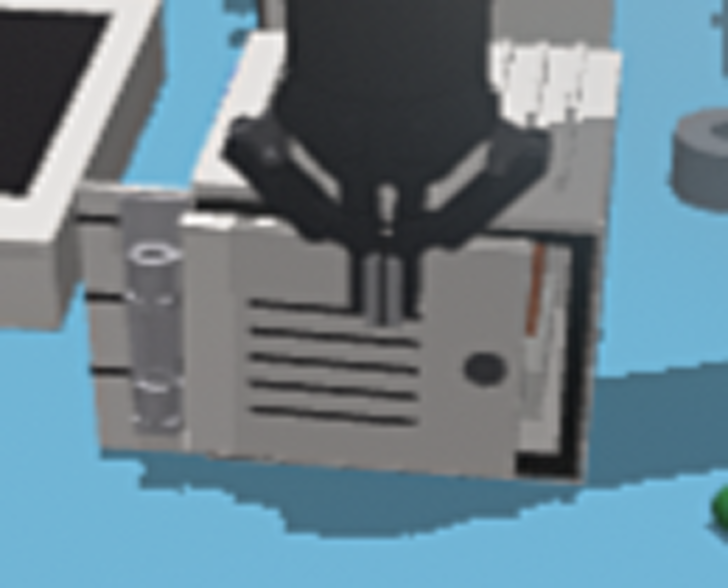

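Request:
jog_arm(deltas="-1 0 0.1 0 0; -1 0 0.4 0 0; -1 0 1 0.2 0; -1 0 1.8 0.8 0; -1 0 2.6 1.5 0; -1 0 3 2 0; -1 0 3 2 0; -1 0 3 2 0")

```text
t: 26.95
tool_pos: [0.5669, 0.1404, 0.4105]
eef_rot: [-1.978, 1.569, -1.979]
force: [0.5, -0.5, 0.0]
finger_gap: 0.0001
```

```bash
python3 - <<'E'
from h import *
st(); a=snap('side','side11'); snap('top','top11')
cv2.imwrite('pics/c13.png',cv2.resize(a['frame'][110:230,250:380],None,fx=5.6,fy=4.9,interpolation=cv2.INTER_CUBIC))
E
```

```text
t26.95 pos [566.9 140.4 410.5] x [-0.001 -0.001 -1.   ] jaw ang -0.07 F [ 0.5 -0.5  0. ] T [-0.12 -0.01  0.06] gap 0.1 q [ 0.14  0.41 -0.62  1.66  0.25  1.16 -0.55]
```

View pics/c13.png

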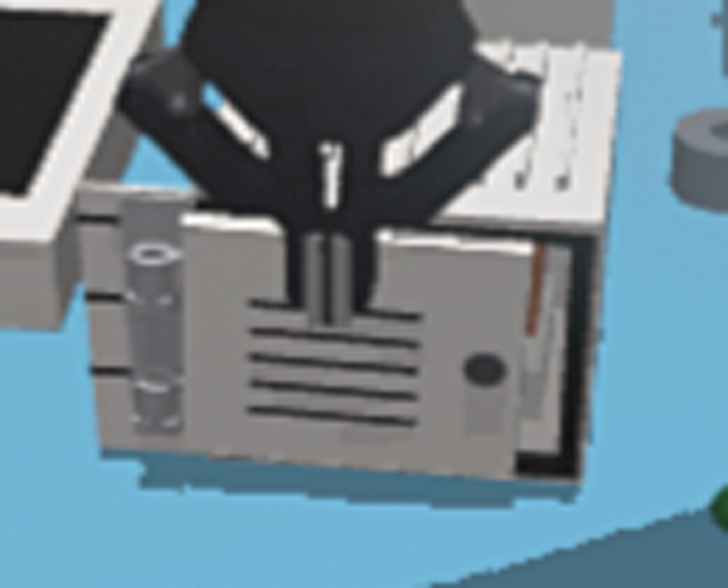

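View pics/top11.png

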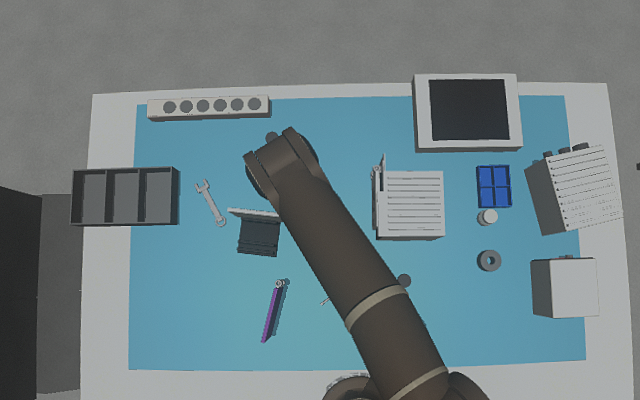

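```bash
python3 - <<'E'
from h import *
S=ld('side11')
z=lambda x,y:(250+x/5.6-.41,110+y/4.9-.4)
for u,h in [((184,455),.025),((515,477),.025),((184,222),.155),((530,252),.155),((184,212),.155),((533,241),.155)]: print(u,np.round(onz(S,z(*u),h)*1000,1))
E
python3 - <<'E'
from h import *
S=ld('side11')
# predicted corners of outer face if flush vs 2deg open
H=np.array([.6637,-.0515])
for th in (0,2,5):
    c,s=np.cos(np.radians(th)),np.sin(np.radians(th)); u=np.array([-c,s]);n=np.array([s,c])
    P=[np.r_[H+r*u+.005*n,zz] for r in(.012,.152) for zz in(.025,.155)]
    q=proj(S,P); print(th,np.round([( (a-250+.41)*5.6,(b-110+.4)*4.9) for a,b in q],0).tolist())
E
```

```text
(184, 455) [654.2 -43.2  25. ]
(515, 477) [514.  -41.2  25. ]
(184, 222) [649.3 -45.8 155. ]
(530, 252) [512.8 -35.8 155. ]
(184, 212) [650.7 -54.3 155. ]
(533, 241) [512.1 -45.1 155. ]
0 [[191.0, 451.0], [178.0, 221.0], [521.0, 471.0], [534.0, 239.0]]
2 [[191.0, 452.0], [178.0, 221.0], [520.0, 477.0], [533.0, 246.0]]
5 [[190.0, 452.0], [177.0, 222.0], [517.0, 487.0], [530.0, 255.0]]
```

```bash
python3 - <<'E'
from h import *
S=ld('side11')['frame']
f=cv2.resize(S[145:213,325:362],None,fx=10,fy=8.6,interpolation=cv2.INTER_CUBIC)
f2=cv2.resize(S[145:213,272:309],None,fx=10,fy=8.6,interpolation=cv2.INTER_CUBIC)
cv2.imwrite('pics/c14.png',np.hstack([f2,f]))
E
```

```text
(no output)
```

View pics/c14.png

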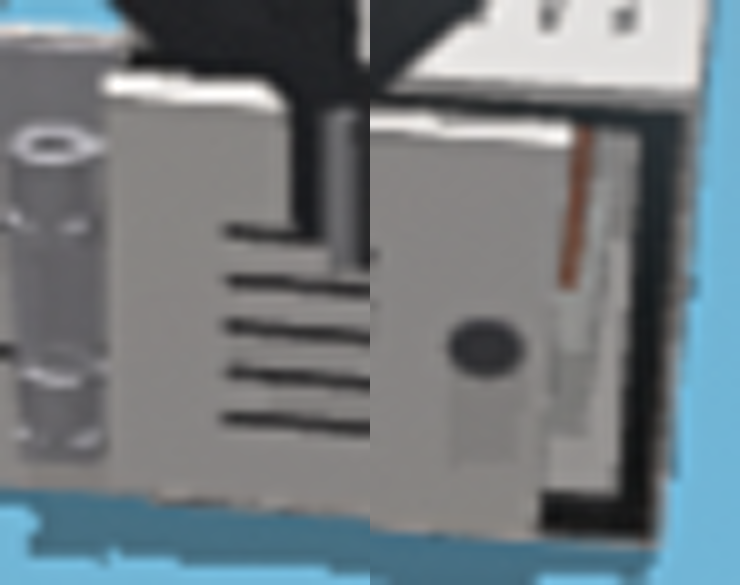

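Request:
jog_arm(deltas="-1 -0.8 0.5 0.3 0; -1 -1.6 1 0.3 0; -1 -2.4 1.5 0.3 0; -1 -2.4 1.5 0.3 0; -1 -2.4 1.5 0.3 0")

```text
t: 27.68
tool_pos: [0.4238, 0.2297, 0.4288]
eef_rot: [-1.698, 1.57, -1.7]
force: [-0.6, -0.1, -0.2]
finger_gap: -0.0003
```

```bash
python3 - <<'E'
from h import *
st(); a=snap('side','side12'); snap('top','top12')
cv2.imwrite('pics/c15.png',cv2.resize(a['frame'][110:220,255:375],None,fx=6.5,fy=5.4,interpolation=cv2.INTER_CUBIC))
b=ld('top12')['frame']
cv2.imwrite('pics/c16.png',cv2.resize(b[145:255,355:455],None,fx=6.5,fy=5.4,interpolation=cv2.INTER_CUBIC))
E
```

```text
t27.68 pos [423.8 229.7 428.8] x [-0.    -0.001 -1.   ] jaw ang -0.14 F [-0.6 -0.1 -0.2] T [ 0.   -0.03 -0.06] gap -0.3 q [ 0.03  0.22 -0.72  1.86  0.16  1.12 -0.75]
```

View pics/c15.png

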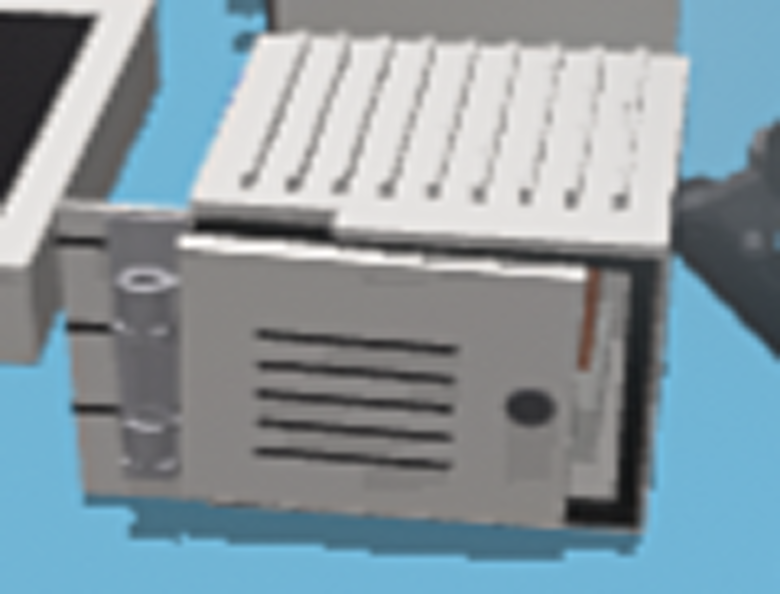

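View pics/c16.png

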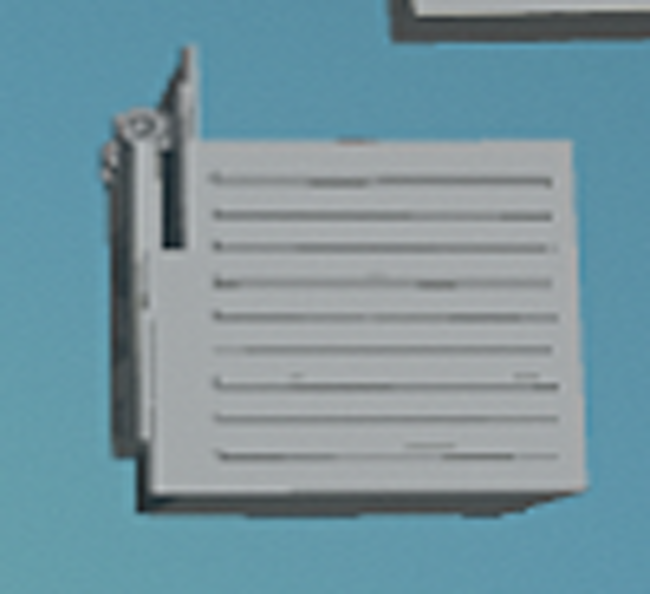

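```bash
python3 - <<'E'
from h import *
T=ld('top12'); g=cv2.cvtColor(T['frame'],cv2.COLOR_BGR2GRAY).astype(int)
for r in range(170,238,4): print(r, g[r,368:392].tolist())
E
```

```text
170 [133, 134, 135, 134, 97, 73, 126, 140, 126, 133, 140, 121, 125, 90, 83, 131, 153, 159, 137, 139, 140, 140, 139, 139]
174 [134, 134, 104, 104, 152, 82, 69, 107, 178, 172, 165, 115, 43, 49, 74, 139, 175, 169, 167, 168, 167, 167, 167, 168]
178 [137, 134, 123, 105, 91, 75, 69, 113, 179, 170, 169, 141, 43, 51, 76, 136, 174, 170, 163, 143, 129, 138, 139, 140]
182 [136, 137, 136, 114, 72, 77, 69, 111, 178, 170, 176, 156, 40, 51, 74, 137, 176, 169, 167, 167, 169, 170, 167, 168]
186 [137, 138, 135, 113, 71, 72, 65, 112, 177, 170, 175, 159, 39, 53, 69, 129, 176, 168, 168, 170, 170, 172, 172, 171]
190 [137, 138, 139, 123, 61, 63, 63, 109, 176, 172, 173, 152, 29, 40, 44, 113, 175, 168, 168, 149, 107, 141, 140, 140]
194 [137, 139, 142, 133, 56, 56, 61, 96, 143, 152, 171, 167, 169, 167, 167, 167, 167, 168, 166, 170, 167, 167, 168, 167]
198 [138, 137, 141, 135, 63, 54, 58, 99, 149, 151, 171, 168, 168, 165, 167, 167, 168, 167, 169, 161, 142, 144, 144, 149]
202 [137, 139, 143, 136, 64, 69, 66, 92, 137, 154, 170, 168, 166, 166, 167, 167, 167, 167, 167, 159, 149, 172, 173, 172]
206 [139, 138, 143, 
[... 250 characters left out ...]
 76, 76, 77, 120, 171, 148, 169, 167, 166, 169, 165, 167, 168, 167, 164, 156, 169, 168, 167]
218 [138, 138, 143, 135, 72, 72, 73, 76, 117, 172, 146, 168, 168, 168, 168, 167, 168, 169, 169, 169, 168, 171, 171, 170]
222 [140, 140, 144, 136, 70, 65, 77, 74, 114, 169, 139, 169, 168, 168, 167, 167, 166, 168, 167, 158, 134, 134, 134, 135]
226 [140, 138, 142, 136, 82, 74, 75, 74, 92, 127, 137, 173, 168, 166, 168, 167, 167, 167, 167, 167, 166, 167, 167, 166]
230 [141, 140, 141, 141, 134, 126, 132, 119, 45, 70, 134, 175, 168, 167, 168, 167, 168, 167, 168, 169, 161, 144, 146, 146]
234 [141, 140, 141, 141, 142, 143, 146, 132, 39, 70, 137, 177, 170, 169, 169, 170, 169, 169, 168, 169, 168, 170, 169, 170]
```

```bash
python3 - <<'E'
from h import *
T=ld('top12'); g=cv2.cvtColor(T['frame'],cv2.COLOR_BGR2GRAY).astype(float)
def cross(r,c0,c1,th,rise):
    for c in range(c0,c1):
        a,b=g[r,c],g[r,c+1]
        if (rise and a<th<=b) or ((not rise) and a>=th>b): return c+(th-a)/(b-a)
def fit(P,n):
    P=np.array(P)*1000; k=np.polyfit(P[:,0],P[:,1],1); res=P[:,1]-np.polyval(k,P[:,0])
    print(n,'yaw %.2f'%np.degrees(np.arctan(k[0])),'y at x=652: %.1f, 512: %.1f'%(np.polyval(k,652),np.polyval(k,512)),'rms %.2f'%res.std(),len(P))
fit([onz(T,(cross(r,373,378,122,1),r),.155)[:2] for r in range(174,224) if r not in(226,)],'door outer')
fit([onz(T,(cross(r,377,380,115,1),r),.166)[:2] for r in range(228,235)],'lip end')
# right roof edge
P=[]
for r in range(175,233):
    c=None
    seg=g[r,438:450]
    P.append((r,seg))
print(g[180,436:452],g[200,436:452],g[230,436:452])
# +x roof edge & -x roof edge (rows)
def crossr(c,r0,r1,th,rise):
    for r in range(r0,r1):
        a,b=g[r,c],g[r+1,c]
        if (rise and a<th<=b) or ((not rise) and a>=th>b): return r+(th-a)/(b-a)
print(g[164:176,410],g[230:245,410])
E
```

```text
door outer yaw -0.60 y at x=652: -48.4, 512: -46.9 rms 0.29 50
lip end yaw -1.84 y at x=652: -54.1, 512: -49.6 rms 0.05 7
[169. 170. 171. 169. 168. 167. 166. 145. 125. 130. 130. 130. 131. 131.
 131. 131.] [166. 168. 168. 169. 168. 166. 169. 168. 135. 129. 132. 132. 133. 130.
 134. 133.] [161. 163. 163. 161. 163. 169. 168. 169. 166. 138. 132. 133. 136. 134.
 135. 135.]
[129. 132. 130. 132. 132. 131. 123. 136. 172. 166. 167. 167.] [160. 167. 166. 168. 173. 159. 100.  76.  80.  74. 104. 137. 141. 140.
 139.]
```

```bash
python3 - <<'E'
from h import *
def cross(g,r,c0,c1,th,rise):
    for c in range(c0,c1):
        a,b=g[r,c],g[r,c+1]
        if (rise and a<th<=b) or ((not rise) and a>=th>b): return c+(th-a)/(b-a)
def fit(P,n,ax=0):
    P=np.array(P)*1000
    k=np.polyfit(P[:,ax],P[:,1-ax],1); res=P[:,1-ax]-np.polyval(k,P[:,ax]); s=1 if ax==0 else -1
    print(n,'yaw %.2f'%(s*np.degrees(np.arctan(k[0]))),'at x=652: %.1f, 512: %.1f'%(np.polyval(k,652),np.polyval(k,512)),'rms %.2f'%res.std(),len(P))
for nm in('top0','top12'):
    T=ld(nm); g=cv2.cvtColor(T['frame'],cv2.COLOR_BGR2GRAY).astype(float)
    P=[onz(T,(c,r),.166)[:2] for r in range(175,233) for c in [cross(g,r,440,448,148,0)] if c]
    fit(P,nm+' roof -y edge')
    gt=g.T
    P=[onz(T,(c,r),.166)[:2] for c in range(392,438) for r in [cross(gt,c,168,175,150,1)] if r]
    fit(P,nm+' roof +x edge',1)
    P=[onz(T,(c,r),.166)[:2] for c in range(384,440) for r in [cross(gt,c,232,239,120,0)] if r]
    fit(P,nm+' roof -x edge',1)
T=ld('top0');g=cv2.cvtColor(T['frame'],cv2.COLOR_BGR2GRAY).astype(float)
for r in (194,200,206,212,218,224,230): print(g[r,370:384])
# side view: lip lower front vs door front top & bottom edges in side12
S=ld('side12');g=cv2.cvtColor(S['frame'],cv2.COLOR_BGR2GRAY).astype(int)
for c in range(290,345,9): print(c,150,g[150:166,c].tolist())
for c in range(290,345,9): print(c,196,g[196:212,c].tolist())
E
```

```text
top0 roof -y edge yaw -0.89 at x=652: -217.0, 512: -214.8 rms 0.38 58
top0 roof +x edge yaw -0.67 at x=652: 653.6, 512: 651.9 rms 0.55 46
top0 roof -x edge yaw -0.80 at x=652: 494.0, 512: 492.0 rms 0.20 56
top12 roof -y edge yaw -1.00 at x=652: -218.5, 512: -216.0 rms 0.24 58
top12 roof +x edge yaw -0.92 at x=652: 658.8, 512: 656.6 rms 0.65 46
top12 roof -x edge yaw -0.79 at x=652: 493.4, 512: 491.4 rms 0.17 56
[125. 124. 126. 129. 123.  69.  40.  96. 166. 156. 154. 154. 153. 154.]
[127. 125. 127. 130. 123.  68.  41.  96. 165. 155. 152. 155. 152. 154.]
[127. 125. 128. 131. 123.  59.  40.  80. 146. 159. 152. 154. 153. 153.]
[128. 126. 129. 130. 127.  94.  38.  79. 146. 160. 155. 153. 155. 153.]
[129. 128. 128. 131. 127.  94.  38.  81. 147. 158. 155. 153. 155. 155.]
[128. 130. 130. 130. 134. 123.  36.  62. 122. 161. 155. 153. 153. 154.]
[129. 130. 127. 132. 133. 122.  36.  65. 124. 160. 154. 153. 154. 154.]
290 150 [76, 36, 33, 102, 201, 239, 225, 136, 129, 133, 134, 134, 134, 133, 134, 135]
299 150 [123, 74, 35, 32, 108, 210, 234, 206, 134, 130, 133, 134, 134, 134, 134, 133]
308 150 [
[... 334 characters left out ...]
34]
344 150 [225, 225, 226, 226, 198, 130, 123, 62, 69, 151, 226, 211, 133, 124, 125, 124]
290 196 [133, 134, 133, 133, 133, 137, 136, 98, 102, 101, 101, 102, 99, 99, 121, 166]
299 196 [135, 133, 134, 133, 133, 133, 137, 139, 112, 100, 101, 101, 100, 100, 120, 166]
308 196 [135, 136, 133, 133, 133, 133, 133, 135, 136, 111, 100, 101, 101, 101, 99, 119]
317 196 [75, 127, 127, 125, 126, 132, 134, 133, 134, 130, 106, 101, 101, 101, 101, 99]
326 196 [134, 133, 133, 133, 133, 133, 133, 133, 134, 132, 122, 101, 100, 101, 101, 100]
335 196 [124, 124, 126, 133, 133, 133, 133, 133, 133, 134, 131, 114, 101, 101, 100, 100]
344 196 [146, 145, 145, 146, 148, 138, 63, 34, 27, 24, 40, 82, 109, 102, 99, 119]
```

```bash
python3 - <<'E'
from h import *
S=ld('side12');g=cv2.cvtColor(S['frame'],cv2.COLOR_BGR2GRAY).astype(float)
def first(c,r0,r1,th,rise,n=0):
    for r in range(r0,r1):
        a,b=g[r,c],g[r+1,c]
        if (rise and a<th<=b) or ((not rise) and a>=th>b): return r+(th-a)/(b-a)
def fit(P,n):
    P=np.array(P)*1000; k=np.polyfit(P[:,0],P[:,1],1); k2=np.polyfit(P[:,0],P[:,1],1)
    r=P[:,1]-np.polyval(k,P[:,0]); m=abs(r)<2*r.std(); k=np.polyfit(P[m,0],P[m,1],1)
    print(n,'yaw %.2f'%np.degrees(np.arctan(k[0])),'y652 %.1f y512 %.1f'%(np.polyval(k,652),np.polyval(k,512)),'rms %.2f'%r[m].std())
fit([onz(S,(c,first(c,149,158,178,0)),.166) for c in range(309,354)],'lip top front')
# lip lower edge: gray ~118-> dark 50 crossing 85
L=[(c,first(c,152,159,85,0)) for c in range(313,344)]
fit([onz(S,x,.160) for x in L if x[1]],'lip low front')
D=[]
for c in range(286,344):
    r=max(range(152,164),key=lambda r:g[r,c])  # bright top strip
    D.append((c,first(c,r,166,178,0)))
fit([onz(S,x,.155) for x in D if x[1]],'door top front')
B=[(c,first(c,199,212,117,0)) for c in range(290,336)]
fit([onz(S,x,.025) for x in B if x[1]],'door bottom front as z25')
fit([onz(S,x,.0) for x in B if x[1]],'as case foot z0')
S=ld('side0');g=cv2.cvtColor(S['frame'],cv2.COLOR_BGR2GRAY).astype(float)
fit([onz(S,(c,first(c,149,158,178,0)),.166) for c in range(309,354)],'lip top front 0')
for c in (300,320,340): print(g[185:212,c].astype(int).tolist())
E
```

```text
lip top front yaw -0.80 y652 -47.6 y512 -45.7 rms 0.35
lip low front yaw -1.24 y652 -49.1 y512 -46.0 rms 0.53
door top front yaw 1.80 y652 -39.4 y512 -43.8 rms 8.23
door bottom front as z25 yaw -2.24 y652 -44.3 y512 -38.8 rms 0.91
as case foot z0 yaw -2.24 y652 -76.3 y512 -70.8 rms 0.94
lip top front 0 yaw -0.87 y652 -48.1 y512 -45.9 rms 0.34
[120, 119, 119, 119, 119, 119, 121, 132, 141, 140, 140, 141, 143, 133, 51, 29, 22, 22, 55, 99, 100, 98, 96, 115, 163, 162, 160]
[121, 121, 121, 122, 121, 121, 121, 120, 125, 140, 140, 139, 141, 143, 136, 81, 37, 27, 21, 32, 70, 108, 99, 96, 96, 117, 162]
[128, 118, 118, 119, 118, 118, 119, 119, 118, 120, 131, 140, 140, 140, 141, 144, 133, 47, 29, 23, 25, 56, 101, 101, 97, 96, 116]
```

```bash
python3 - <<'E'
from h import *
S=ld('side12');g=cv2.cvtColor(S['frame'],cv2.COLOR_BGR2GRAY).astype(float)
P=[];W=[]
for c in range(288,342):
    lo=156.5+(c-290)*4.9/54
    col=g[:,c]; r=int(lo)-2
    while not(col[r]>=178>col[r+1]): r+=1
    rf=r+(178-col[r])/(col[r+1]-col[r])
    r2=r
    while col[r2]>=150: r2-=1
    rb=r2+(150-col[r2])/(col[r2+1]-col[r2])
    a=onz(S,(c,rf),.155);b=onz(S,(c,rb),.155);P.append(a*1000);W.append(b*1000)
for n,A in(('front',np.array(P)),('back',np.array(W))):
    k=np.polyfit(A[:,0],A[:,1],1);r=A[:,1]-np.polyval(k,A[:,0]);m=abs(r)<2*r.std();k=np.polyfit(A[m,0],A[m,1],1)
    print(n,np.degrees(np.arctan(k[0])),np.polyval(k,[652,512]),r[m].std())
E
```

```text
front -3.3716002470760964 [-42.77275182 -34.52485581] 0.5823418406747999
back -5.51103186617588 [-55.1401542  -41.63248109] 0.8025477249895431
```

```bash
python3 - <<'E'
from h import *
T=ld('top12');g=cv2.cvtColor(T['frame'],cv2.COLOR_BGR2GRAY).astype(float)
P=[]
for r in range(180,227):
    for c in range(368,374):
        a,b=g[r,c],g[r,c+1]
        if a>=100>b: P.append(onz(T,(c+(100-a)/(b-a),r),.025)*1000);break
P=np.array(P);k=np.polyfit(P[:,0],P[:,1],1);print('bottom',np.degrees(np.arctan(k[0])),np.polyval(k,[652,512]),(P[:,1]-np.polyval(k,P[:,0])).std())
# side: right vertical edge, sag check: px of predicted door far-end corners flush yaw -.85 with/without 2mm drop
S=ld('side12'); H=np.array([.6645,-.0497]);th=np.radians(.85)
for a in (0,2):
  t=th+np.radians(a);u=np.array([-np.cos(t),np.sin(t)]);n=np.array([np.sin(t),np.cos(t)])
  for dz in (0,-.002):
    print(a,dz,np.round(proj(S,[np.r_[H+.012*u+.005*n,.155+dz*.1],np.r_[H+.152*u+.005*n,.155+dz],np.r_[H+.152*u+.005*n,.025+dz]]),1).tolist())
E
```

```text
bottom -1.4526333417110728 [-49.4774969  -45.92728334] 0.1881236875245352
0 0 [[280.9, 155.1], [344.5, 159.4], [342.2, 206.7]]
0 -0.002 [[280.9, 155.2], [344.4, 160.2], [342.2, 207.3]]
2 0 [[280.8, 155.2], [344.2, 160.7], [341.9, 208.0]]
2 -0.002 [[280.8, 155.3], [344.1, 161.5], [341.9, 208.7]]
```

Request:
jog_arm(deltas="-1 0.5 -0.9 0 0; -1 1 -1.8 0 0; -1 1.4 -2.7 0 0; -1 1.84 -3.4 0 0; -1 1.84 -3.8 -0.6 0; -1 1.84 -3.83 -1.4 0; -1 1.84 -3.83 -2 0; -1 1.84 -3.83 -2.3 0; -1 1.84 -4.1 -2.3 0; -1 1.84 -4.3 -2.3 0; -1 1.84 -4.37 -2.3 0; -1 1.84 -4.37 -2.3 0; -1 1.84 -4.37 -2.3 0")

```text
t: 29.4
tool_pos: [0.5336, -0.0312, 0.2917]
eef_rot: [0.065, 1.57, 0.065]
force: [0.2, -0.7, 0.3]
finger_gap: -0.0003
```

Request:
jog_arm(deltas="-1 0 -0.01 0 0; -1 0 -0.01 0 0")

```text
t: 29.65
tool_pos: [0.5335, -0.0318, 0.2912]
eef_rot: [0.403, 1.571, 0.403]
force: [-1.0, 0.7, 0.8]
finger_gap: 0.0
```

Request:
jog_arm(deltas="-1 0 -0.02 0 0; -1 0 -0.04 0 0; -1 0 -0.04 0 0")

```text
t: 30.02
tool_pos: [0.5335, -0.0346, 0.2911]
eef_rot: [-2.865, 1.571, -2.866]
force: [-0.3, 0.4, 0.1]
finger_gap: -0.0002
```

Request:
jog_arm(deltas="-1 0 -0.01 0 0; -1 0 -0.02 0 0; -1 0 -0.02 0 0")

```text
t: 30.4
tool_pos: [0.5335, -0.0358, 0.2912]
eef_rot: [-0.747, 1.571, -0.748]
force: [0.3, -0.7, -0.2]
finger_gap: -0.0001
```

Request:
jog_arm(deltas="-1 0 -0.01 0 0; -1 0 -0.01 0 0")

```text
t: 30.65
tool_pos: [0.5336, -0.0362, 0.2912]
eef_rot: [1.179, 1.571, 1.178]
force: [-0.2, 1.5, -0.4]
finger_gap: -0.0001
```

Request:
jog_arm(deltas="-1 0 -0.01 0 0; -1 0 -0.01 0 0")

```text
t: 30.9
tool_pos: [0.5336, -0.0364, 0.2912]
eef_rot: [1.431, 1.57, 1.43]
force: [-0.7, 4.3, -0.3]
finger_gap: -0.0001
```

```bash
python3 -c "
from h import *
st()"
```

```text
t30.90 pos [533.6 -36.4 291.2] x [ 0.     0.001 -1.   ] jaw ang -0.04 F [-0.7  4.3 -0.3] T [ 0.68  0.04 -0.02] gap -0.1 q [ 0.38  0.44 -0.52  1.91  0.28  0.86 -0.28]
```

Request:
jog_arm(deltas="-1 0 0.1 0 0; -1 0 0.4 0 0; -1 0 1 0.2 0; -1 0 1.8 0.8 0; -1 -0.6 2.6 1.5 0; -1 -1.3 3.4 2.2 0; -1 -1.8 4 2.3 0; -1 -1.8 4 2.3 0; -1 -1.8 4 2.3 0")

```text
t: 32.02
tool_pos: [0.4251, 0.2038, 0.4294]
eef_rot: [-0.424, 1.57, -0.423]
force: [0.1, -0.3, -0.2]
finger_gap: 0.0002
```

```bash
python3 - <<'E'
from h import *
st(); snap('side','side13')
E
```

```text
t32.02 pos [425.1 203.8 429.4] x [ 0.001 -0.    -1.   ] jaw ang 0.05 F [ 0.1 -0.3 -0.2] T [ 0.02  0.01 -0.06] gap 0.2 q [ 0.06  0.19 -0.69  1.89  0.13  1.11 -0.68]
```

View pics/side13.png

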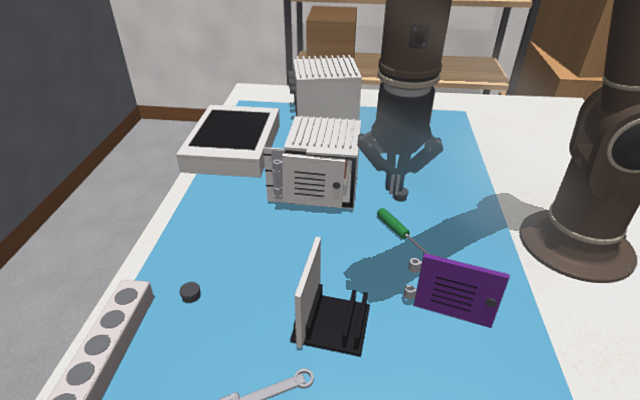

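The door is shut on the case (278–355, 150–207). The cover is still in its slot, the caps, screwdriver and purple door have not moved, and the gripper is clear of everything.

```bash
python3 -c "
from h import *
print(job.finish_job()); st()"
```

```text
the job is handed in; nothing more can be done
None
the job is handed in; nothing more can be done
```

The door is hung on both pins and shut flush against the case, and I handed the job in at about 32 s with the gripper clear of everything. I found the pins by lightly touching the lower knuckle against them from +y and from +x, then lowered the open door. It slid down with no resistance and seated at the expected height. I then released it and pushed it shut with closed fingertips.

**Force checks:** The pushes and touches never read above about 7 N. Pressing the shut door at two points, about 97 mm and 130 mm from the hinge, gave a door angle of about -0.85°. The case itself measures about -0.85° in both cameras, so the door is flush.

**Picture checks:** These disagreed slightly.
- **Top view:** the door's edges lay at -0.6° and -1.45°, either side of flush.
- **Side view:** the edges looked 1.4 to 2.5° open. Part of that could be the door sagging slightly in the clearance between knuckles and pins. I took the press test as decisive.

The last side picture shows the cover, caps, screwdriver and purple door where they were at the start.

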